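Free the specimen hanger from the dip stand's spring bar

TASK

Set the catch pan on the table, centred under the steel hanger on the dip stand. Then take the forked tool from its rest, straddle the spring bar beside its collar and push the collar sideways, away from the hanger, until the hanger drops into the pan; let the bar spring back out and hang the tool upright on its rest again. The gripper itself must not touch the stand or the hanger, and the pan stays under the stand and the bottles and beaker where they are.

Things in the scene. Friction and masses are not known exactly. Their poses are not given: they have to be found in the camera images.
- stand: Fixed steel C-frame dip stand. Origin on the table straight below the hanger; z up, y along the spring bar from hanger to post; its -x side is open and faces the robot, roughly. In its frame, mm: foot x -25..75, y 68..112, 10 high; post x -15..25, y 68..98, up to z 177. Bar axis at x 0, z 125.
- top_arm (a point): Middle of the underside of the arm above the bar (stand mm: x -14..14, y -14..98, z 165..177). It blocks the way straight down to the bar: lean the tool 30 to 45 degrees (38 is good), tip towards the stand's +x. Two lugs, x -7..7, z 115..165, hang from it: y -14..-6 and y 6..12; the hanger hangs between them.
- bar_bare (a point): Point on the bar's axis (stand x 0, y 21, z 125 mm), fixed to the stand: the bare stretch of 6 mm steel rod, between near lug (y 12) and collar (y 32 at rest), where the fork goes. The rod's free end is at y -10 at rest; the spring housing, 24 wide (x), 26 high, begins at y 60.
- spring_bar (a joint): Travel of the spring bar along the stand's +y, m: 0 at rest (out), 0.020 fully in. The spring pushes it back out with about 1.4 N at 0 and 3.8 N at 0.020. The hanger is sure to be free at 0.017.
- collar (a point): Centre of the collar's face that looks to the hanger (stand y 32 mm at rest), on the bar's axis. Steel, 22 mm diameter, 5 mm thick, behind this face (y 32..37). Moves with the bar.
- hanger: Loose flat steel link, 22 mm wide (x), 8 mm thick (y), 65 mm tall (z), about 50 g, with a square eye 12 x 14 mm near its top by which it hangs on the bar. Origin at the middle of its foot, about 69 mm above the table while it hangs.
- hanger_mid (a point): Point on the hanger's centre line, 30 mm above its foot.
- pan: Loose open aluminium catch pan, 110 (x) x 90 (y) x 32 mm tall outside, walls and floor 4 mm, about 180 g. Origin at the centre of its underside, z up. It has a grip fin on its -x side. Square under the stand, with the fin towards the robot, it clears the foot.
- pan_grip (a point): Middle of the pan's upright black grip fin, 20 (x) x 12 (y) mm, at pan x -80, z 40 mm; the fin runs from z 6 to 62 mm. Pinch it across y and slide the pan on the table.
- rest: Fixed grey plastic tool rest. Origin at the centre of its underside. Two rails along its x, 60 mm long, tops at z 95 mm, 18 mm apart (y -9..9 free), each 12 mm wide, open above and at both ends.
- fork: Loose forked steel tool, about 120 g, hanging upright between the rails by its flange, 24 (x) x 34 (y) x 4 mm. Origin at the centre of the flange's underside (95 mm above the table); z up along the handle. Below: shaft 10 x 10 mm to z -46, then the fork head, 24 wide (x), 6 thick (y). Same after a half turn about z.
- fork_grip (a point): Middle of the fork's black grip block, 20 (x) x 14 (y) mm, from z 4 to 52 mm above the fork's origin (this point: 28 mm). Pinch it across y, just above the flange.
- fork_mouth (a point): Middle of the gap between the tines, on the fork's axis 64 mm below its origin: where the rod should lie. Crotch at z -54, two tines 6 x 6 mm to z -78, 12 mm apart (x -6..6).
- green_bottle: Bystander: green glass bottle, 70 mm diameter, 150 mm tall, origin under its centre; leave it alone.
- beaker: Bystander: clear glass beaker, 64 mm diameter at the rim, 80 mm tall, origin under its centre; leave it alone.
- amber_jar: Bystander: small amber bottle with a black cap, 48 mm diameter, 90 mm tall, origin under its centre; leave it alone.
Not all that is in view belongs to the job. Of the things that look like the pan, take the one that is nearest to the robot's base at the start.

How it is judged (in metres and radians):
On the way, in this order (a step that is already met when the one before it is completed fails the run):
1. the catch pan stands on the table under the hanger (horizontal distance between pan and stand below 0.03 m and height (world z) of pan below 0.006 m and angle between pan's own z axis and vertical below 0.08 rad), for 0.2 s.
2. the fork presses the spring bar in (value of joint spring_bar above 0.008 m and contact force between fork and stand above 0.5 N).
3. the hanger has dropped into the pan (x of hanger_mid in the frame of pan between -0.055 and 0.055 m and y of hanger_mid in the frame of pan between -0.045 and 0.045 m and z of hanger_mid in the frame of pan between 0 and 0.045 m), for 0.2 s.
At the end, for the whole second after the job is handed in: The hanger lies still inside the pan; the pan stands flat on the table, centred within 30 mm below the hanging place; the spring bar is back out (within 2 mm); the fork hangs still, upright within 0.08 rad, flange on the rails, within 25 mm of the middle of the rest (all of step 1 and all of step 3 and linear speed of each of hanger, fork below 0.02 m/s and value of joint spring_bar below 0.002 m and horizontal distance between fork and rest below 0.025 m and angle between fork's own z axis and vertical below 0.08 rad and z of fork in the frame of rest between 0.092 and 0.099 m); the robot touches nothing.
It fails at once if the gripper or arm touches the stand, its spring bar or the hanger (contact force between any of the arm, the fingers and stand above 1 N or contact force between any of the arm, the fingers and hanger above 1 N).
It fails at once if a bystander is moved more than 20 mm (distance of any of green_bottle, beaker, amber_jar from where it was at the start of the episode above 0.02 m).
It also fails if it takes over 67 s, if anything falls off the work surface, if the arm or the gripper's body presses on something with over 40 N, if the wrist force passes 120 N, or if a joint passes its speed limit or range.

ROBOT

A 6-joint arm with a two-finger parallel gripper is mounted at the origin on the work surface. World frame = base frame: x ahead of the robot, y to its left, z up, the work surface at z = 0. Lengths are in mm, angles in rad, forces in N, time in s.
With the tool pointing down it reaches from about 400 to 825 mm from the base axis. Payload 7 kg.
Tool frame: the origin (TCP) lies between the finger pads; the fingertips stand 19 mm ahead of it and the grasp point (between the pads) is the TCP (ctrl.tcp_to_tips is the distance from the TCP to the fingertips, in mm); z points along the fingers, y is the direction in which the jaws open and shut (so a half turn about z gives the same grasp; the last joint's range is limited). The gripper opens to 85 mm and grips with 20 to 120 N. Pads are 22 mm wide; open, the fingers measure 114 mm over their backs; the gripper's body (76 mm by 85 mm) begins 54 mm behind the grasp point. The pads swing forward as they close: fully open they stand 13 mm farther back than shut.
Start: joints at [0.288, 0.359, 0.012, 0, -1.224, -0.288], TCP at [674.978, -0.019, 250.302] pointing down, gripper open.
Joint ranges: [-3.07, 3.07], [-1.43, 2.12], [-1.02, 1.25], [-3.03, 1.67], [-3.05, -0], [-3.03, 3.03]. Speed limits (rad/s): [2.39, 2.39, 3.01, 3.14, 3.14, 3.14].

INTERFACE

Orientations are given as [roll, pitch, yaw] about the fixed x, y, z axes, in that order (R = Rz(yaw) Ry(pitch) Rx(roll)).
In Python, from cell import ctrl, optics, workorder gives the robot as it stands. The module is installed in compiled form; this text tells all that it offers.
- The arm moves only by the tool play_rows, never from a script. Its arguments are lists of equal length, an entry for each row: "xyz": the shift along the world's x, y, z in mm, a list of three; "turn": the turn, a rotation vector about the world's x, y, z in rad, a list of three. In form: {"xyz": [[tx, ty, tz], ...], "turn": [[ax, ay, az], ...]}. A call has 1 to 10 rows; each row is the pose to reach, as a shift and turn from the pose commanded when the call began; what a row does not reach only later rows make up. A row lasts 1/10 s, in which the tool goes at most 50 mm and 8.59 degrees, less where a joint would pass 70% of its speed; a pose out of reach is approached as far as the arm can. A call with a gripper value outside its range is refused whole. "grip" is the closure, from 0 (fully open) to 1 (shut), set as the call begins (left out, the last holds). The fingers move at their own pace and stop on an object; "newtons" is the grip in N (left out, the last holds). Time passes only in rows, so rows that repeat a pose let the fingers close. It gives the time, the measured TCP pose, the force and the opening at its end, in the units of the state.
- ctrl.state(): the state, without advancing time (a new reading comes with each control period).
- optics.grab_frame(name): name is "scene" or "side" or "wrist"; returns the picture (400x640x3 uint8, red, green, blue); there is no depth.
- optics.get_calibration(name): a dict with "camera_matrix" (3x3 intrinsics, pixels), "extrinsics" (4x4, takes a point from camera to world coordinates). Camera axes: x right, y down, z forward; pixel columns grow to the right and rows downward; lengths in mm; the calibration is good to about 2 mm. A picture is of the moment at which its call begins: read the wrist's pose just before it. get_calibration takes no time and is no camera call; for the wrist camera it gives the pose at the moment of the call.
- workorder.hand_in(): hands the job in, once; it reports no verdict.
Trained networks look in the newest picture that a camera, given by its name, has taken for a name from the list of things; names that differ only in an ending like _2 or _b are one class to them, and where a whole thing is asked for, a point or a joint stands for the part that bears it (a point fixed in the world has none). Each returns a list of dicts, best first, with "score" (0 to 1); they miss things now and then, are a little off and sometimes report something else, mostly with a low value. They report only what shows in the picture. A call takes as long as a camera call. They do not tell look-alikes from the thing itself.
- optics.silhouettes(camera, target): "region" (400x640 bool, what is visible of it) and "point" ([column, row] in pixels, amid what is visible of it).
- optics.landmark_of(camera, target): "point" ([column, row] in pixels: a listed point, or the origin of a listed thing).
The state is a dict: "t": time; "joint_positions": joint angles; "joint_vel": joint speeds; "tau": joint torques, N m; "tool_pos": TCP position; "tool_rot": TCP orientation; "ft_force": force on the tool from outside, world axes, zero at the start; "ft_torque": the same for the moment, N m; "finger_gap": opening from 0.0 (shut) to 1.0 (fully open).
Only numpy, scipy, OpenCV 4.12 (cv2) and the standard library are available. Lean on these libraries where they do the work, as an engineer would, in place of code of your own. Each camera call takes 0.05 s, during which the arm holds its last target.

## Working session

There is one attempt and no reset: what is moved stays moved. The work goes in short steps, Python scripts to look and compute and a tool call to move; the robot and the scene stay as the last step left them, time stands still between calls to the robot, and variables do not carry over. Pictures are saved under pics/ and viewed, and the job is handed in when it is done.

Besides the shell and the picture viewer there is one more tool, called after "Emit:" as a command line: name --argument value ..., lists and objects as JSON in quotes. play_rows: Moves the arm, as the interface text tells. Its arguments: {"type":"object","properties":{"xyz":{"type":"array"},"turn":{"type":"array"},"grip":{"type":"number"},"newtons":{"type":"number"}},"required":["xyz","turn"]}

```bash
ls; mkdir -p pics
python3 - <<'E'
from cell import ctrl, optics, workorder
import cv2, numpy as np
np.set_printoptions(precision=2,suppress=True)
s=ctrl.state()
print(s, ctrl.tcp_to_tips)
for c in ["scene","side","wrist"]:
    im=optics.grab_frame(c); cv2.imwrite(f"pics/{c}0.png",im[:,:,::-1])
    k=optics.get_calibration(c); print(c,np.array(k["camera_matrix"]),np.array(k["extrinsics"]))
E
```

```text
pics
{'t': 0.0, 'joint_positions': array([ 0.29,  0.36,  0.01, -0.  , -1.22, -0.29]), 'joint_vel': array([ 0., -0.,  0.,  0.,  0.,  0.]), 'tau': array([  0.  , -58.33,  29.34,   6.94,  -0.01,  -0.  ]), 'tool_pos': array([674.54,  -0.02, 249.37]), 'tool_rot': array([ 3.14, -0.  , -1.57]), 'ft_force': array([-0.9 ,  0.16, -0.24]), 'ft_torque': array([0.01, 0.04, 0.01]), 'finger_gap': 0.9999356162056711} 19.0
scene [[474.57   0.   322.86]
 [  0.   474.57 189.86]
 [  0.     0.     1.  ]] [[  -0.47    0.65   -0.6  1504.98]
 [   0.88    0.35   -0.31  457.81]
 [   0.02   -0.68   -0.74 1272.21]
 [   0.      0.      0.      1.  ]]
side [[455.11   0.   317.85]
 [  0.   455.11 202.77]
 [  0.     0.     1.  ]] [[    0.91    -0.25     0.34    87.49]
 [   -0.42    -0.52     0.74 -1095.49]
 [   -0.01    -0.82    -0.58   945.23]
 [    0.       0.       0.       1.  ]]
wrist [[357.92   0.   321.65]
 [  0.   357.92 198.21]
 [  0.     0.     1.  ]] [[ -1.     0.    -0.   674.56]
 [ -0.     0.95   0.31 -78.71]
 [  0.     0.31  -0.95 372.97]
 [  0.     0.     0.     1.  ]]
```

View pics/scene0.png

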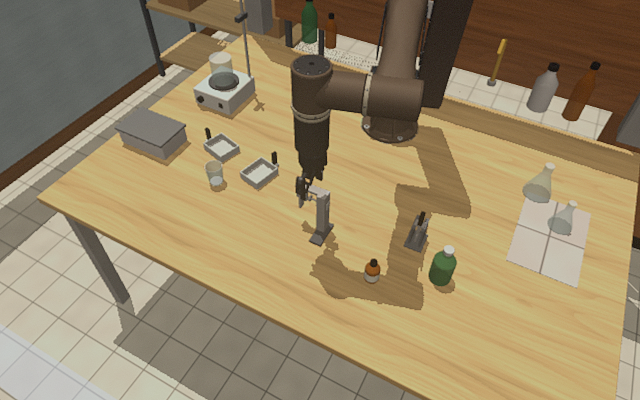

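View pics/side0.png

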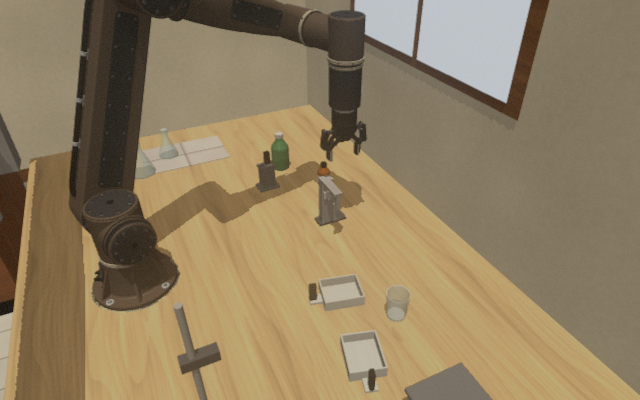

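View pics/wrist0.png

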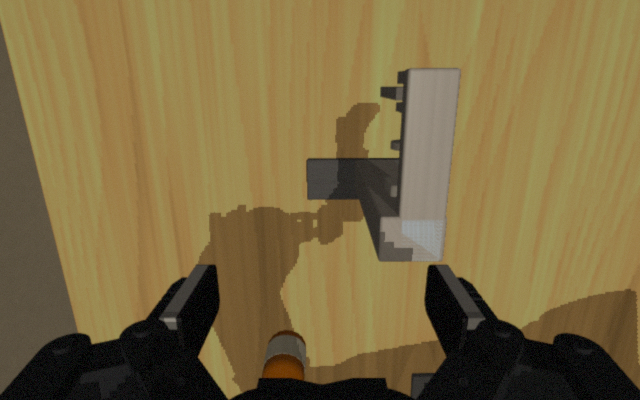

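```bash
cat > h.py <<'E'
from cell import ctrl, optics, workorder
import cv2, numpy as np
from scipy.spatial.transform import Rotation as Rn
np.set_printoptions(precision=2,suppress=True)
def ray(cam,p,cal=None):
    k=cal or optics.get_calibration(cam); K=np.array(k["camera_matrix"]);E=np.array(k["extrinsics"])
    d=E[:3,:3]@np.linalg.solve(K,[p[0],p[1],1.]); return E[:3,3],d/np.linalg.norm(d)
def atz(cam,p,z,cal=None):
    o,d=ray(cam,p,cal); return o+d*(z-o[2])/d[2]
def tri(rays):
    A=np.zeros((3,3));b=np.zeros(3)
    for o,d in rays:
        P=np.eye(3)-np.outer(d,d);A+=P;b+=P@o
    x=np.linalg.solve(A,b)
    return x,[np.linalg.norm((np.eye(3)-np.outer(d,d))@(x-o)) for o,d in rays]
def proj(cam,X,cal=None):
    k=cal or optics.get_calibration(cam); K=np.array(k["camera_matrix"]);E=np.array(k["extrinsics"])
    c=np.linalg.inv(E)@np.r_[X,1]; q=K@c[:3]; return q[:2]/q[2]
def lm(cam,n):
    return [(np.round(d["point"],1),round(d["score"],2)) for d in optics.landmark_of(cam,n)]
def save(cam,name,box=None,s=1):
    im=optics.grab_frame(cam)
    if box: im=im[box[1]:box[3],box[0]:box[2]]
    im=cv2.resize(im,None,fx=s,fy=s,interpolation=cv2.INTER_CUBIC)
    cv2.imwrite(f"pics/{name}.png",im[:,:,::-1])
E
python3 - <<'E'
from h import *
names=["pan","pan_grip","stand","top_arm","bar_bare","collar","hanger","hanger_mid","rest","fork","fork_grip","green_bottle","beaker","amber_jar"]
for c in ["scene","side"]:
    for n in names:
        print(c,n,lm(c,n)[:3])
for n in ["stand","top_arm","bar_bare","collar"]: print("wrist",n,lm("wrist",n)[:2])
print(ctrl.state()["t"])
E
```

```text
scene pan [(array([223.7, 148.3]), 0.89), (array([259.9, 171.7]), 0.88), (array([308.9, 195.4]), 0.71)]
scene pan_grip [(array([205.6, 134.1]), 0.89), (array([271.7, 158.7]), 0.88)]
scene stand []
scene top_arm [(array([311.5, 189.7]), 0.95), (array([217.4, 181.9]), 0.38)]
scene bar_bare [(array([307.5, 195. ]), 0.85)]
scene collar [(array([304.7, 195.5]), 0.54)]
scene hanger [(array([302.8, 204. ]), 0.37)]
scene hanger_mid [(array([417.6, 225.9]), 0.66), (array([300.4, 195.6]), 0.43)]
scene rest [(array([417.3, 241.6]), 0.88)]
scene fork [(array([416.5, 224.1]), 0.69)]
scene fork_grip [(array([418.6, 218.2]), 0.57), (array([416.7, 226.7]), 0.26)]
scene green_bottle [(array([438.6, 274.6]), 0.93)]
scene beaker [(array([217.4, 181.6]), 0.69), (array([311.7, 189.5]), 0.57), (array([308.5, 198.2]), 0.55)]
scene amber_jar [(array([368.8, 277.4]), 0.52)]
side pan [(array([358.8, 361.1]), 0.66)]
side pan_grip [(array([311.6, 289.1]), 0.97), (array([369.1, 379.2]), 0.89)]
side stand [(array([334.1, 237.3]), 0.71), (array([326.7, 190.2]), 0.15)]
side top_arm [(array([329.7, 187.2]), 0.68)]
side bar_bare [(array([332.9, 201.1]), 0.95)]
side collar [(array([330.4, 198. ]), 0.38)]
side hanger [(array([396.9, 316.7]), 0.66), (array([336.1, 220.7]), 0.62)]
side hanger_mid [(array([339. , 212.5]), 0.41)]
side rest [(array([263.8, 186.3]), 0.75)]
side fork [(array([267.3, 164.8]), 0.55), (array([312.7, 292. ]), 0.4)]
side fork_grip [(array([266.1, 154.6]), 0.64)]
side green_bottle [(array([279. , 163.8]), 0.6)]
side beaker [(array([397.1, 316.5]), 0.6)]
side amber_jar [(array([321.8, 179.8]), 0.57), (array([395.3, 313.9]), 0.47)]
wrist stand [(array([419.9, 167.5]), 0.18)]
wrist top_arm [(array([421.8, 166.7]), 0.82)]
wrist bar_bare [(array([406.6, 127.1]), 0.8)]
wrist collar [(array([406. , 145.5]), 0.6)]
1.75
```

Run:
```python
from h import *
sc={"panB":(259.9,171.7,0),"gripB":(271.7,158.7,40),"panA":(223.7,148.3,0),"gripA":(205.6,134.1,40),"rest":(417.3,241.6,0),"fork":(416.5,224.1,95),"fgrip":(418.6,218.2,123),"green":(438.6,274.6,0),"beaker":(217.4,181.6,0),"amber":(368.8,277.4,0),"top":(311.5,189.7,165),"bare":(307.5,195,125)}
sd={"panA?":(358.8,361.1,0),"gripA?":(311.6,289.1,40),"gripB?":(369.1,379.2,40),"stand":(334.1,237.3,0),"top":(329.7,187.2,165),"bare":(332.9,201.1,125),"hanger":(336.1,220.7,69),"rest":(263.8,186.3,0),"fork":(267.3,164.8,95),"fgrip":(266.1,154.6,123),"beaker":(397.1,316.5,0),"green":(279,163.8,0)}
for n,v in sc.items(): print("scene",n,atz("scene",v[:2],v[2]))
for n,v in sd.items(): print("side",n,atz("side",v[:2],v[2]))
for n,v in {"top":(421.8,166.7,165),"bare":(406.6,127.1,125)}.items(): print("wrist",n,atz("wrist",v[:2],v[2]))
# wrist: top arm top face corners z=177
for p in [(408,69),(460,69),(443,261),(379,261),(400,221),(446,221)]: print(p,atz("wrist",p,177))
for p in [(307,159),(400,159),(307,199),(370,199)]: print("foot",p,atz("wrist",p,10))
```

```text
scene panB [ 494.93 -320.27    0.  ]
scene gripB [ 447.93 -294.63   40.  ]
scene panA [ 454.6  -515.49    0.  ]
scene gripA [ 454.75 -595.37   40.  ]
scene rest [517.82 314.76   0.  ]
scene fork [527.79 299.29  95.  ]
scene fgrip [525.57 300.62 123.  ]
scene green [606.97 418.46   0.  ]
scene beaker [ 613.26 -428.82    0.  ]
scene amber [721.22 229.52   0.  ]
scene top [614.68 -32.89 165.  ]
scene bare [609.23 -50.73 125.  ]
side panA? [ 452.76 -522.76    0.  ]
side gripA? [ 432.2  -293.83   40.  ]
side gripB? [ 435.21 -597.59   40.  ]
side stand [607.64 -80.87   0.  ]
side top [613.63 -34.15 165.  ]
side bare [614.77 -55.08 125.  ]
side hanger [611.96 -84.56  69.  ]
side rest [502.57 304.41   0.  ]
side fork [520.49 294.56  95.  ]
side fgrip [527.26 320.35 123.  ]
side beaker [ 611.32 -446.11   -0.  ]
side green [614.78 436.55   0.  ]
wrist top [614.95 -31.24 165.  ]
wrist bare [616.32 -49.89 125.  ]
(408, 69) [629.98 -85.59 177.  ]
(460, 69) [603.08 -85.6  177.  ]
(443, 261) [600.32  24.98 177.  ]
(379, 261) [639.49  25.   177.  ]
(400, 221) [628.41  -1.26 177.  ]
(446, 221) [601.3   -1.27 177.  ]
foot (307, 159) [689.63  -4.03  10.  ]
foot (400, 159) [593.73  -4.07  10.  ]
foot (307, 199) [690.16  39.33  10.  ]
foot (370, 199) [622.85  39.31  10.  ]
```

Run:
```python
import cv2
im=cv2.imread("pics/scene0.png");a=cv2.resize(im[120:220,190:350],None,fx=4.5,fy=4.5,interpolation=2);cv2.imwrite("pics/c1.png",a)
im=cv2.imread("pics/side0.png");a=cv2.resize(im[130:240,230:390],None,fx=4.5,fy=4.5,interpolation=2);cv2.imwrite("pics/c2.png",a)
```

```text
(no output)
```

View pics/c1.png

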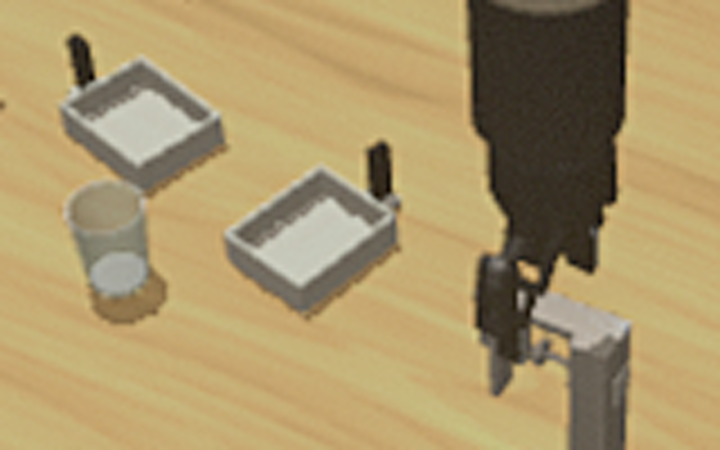

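View pics/c2.png

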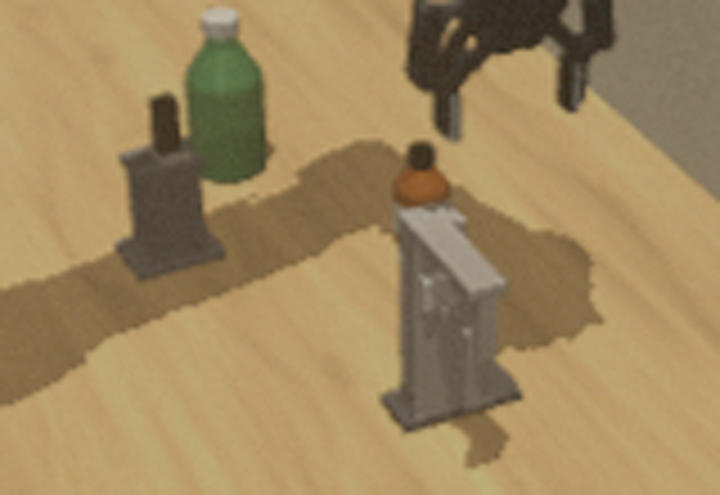

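Emit:
play_rows --xyz '[[-235, -295, 0], [-235, -295, 0], [-235, -295, 0], [-235, -295, 0], [-235, -295, 0], [-235, -295, 0], [-235, -295, 0], [-235, -295, 0], [-235, -295, 0], [-235, -295, 0]]' --turn '[[0, 0, -1.57], [0, 0, -1.57], [0, 0, -1.57], [0, 0, -1.57], [0, 0, -1.57], [0, 0, -1.57], [0, 0, -1.57], [0, 0, -1.57], [0, 0, -1.57], [0, 0, -1.57]]' --grip 0

```text
t: 2.75
tool_pos: [439.2, -296.0, 250.7]
tool_rot: [-3.141, 0.001, -3.079]
ft_force: [0.4, -0.4, -0.1]
finger_gap: 1.003
```

Run:
```python
from h import *
s=ctrl.state();print(s["t"],s["tool_pos"],s["tool_rot"],s["joint_positions"])
save("wrist","w1")
for n in ["pan","pan_grip"]: print(n,[(p,sc,atz("wrist",p,0 if n=="pan" else 40)) for p,sc in lm("wrist",n)])
save("side","s1",(230,130,430,400),3)
for n in ["stand","top_arm","bar_bare","collar","hanger"]: print(n,lm("side",n)[:2])
```

```text
2.75 [ 439.17 -296.    250.66] [-3.14  0.   -3.08] [-0.22  0.12 -0.31  0.   -1.14 -1.29]
pan [(array([113.5, 168.1]), 0.91, array([ 462.64, -516.81,    0.  ])), (array([301.9, 224.4]), 0.68, array([ 513.55, -312.65,    0.  ]))]
pan_grip [(array([  7.3, 149.9]), 0.95, array([ 442.83, -591.  ,   40.  ])), (array([326.6, 161.9]), 0.71, array([ 432. , -291.1,   40. ]))]
stand []
top_arm [(array([328.7, 189.7]), 0.75)]
bar_bare [(array([332.3, 200.3]), 0.62), (array([265.8, 188. ]), 0.39)]
collar [(array([331.2, 199.2]), 0.55), (array([263.2, 158.2]), 0.16)]
hanger [(array([334.5, 220. ]), 0.57)]
```

View pics/w1.png

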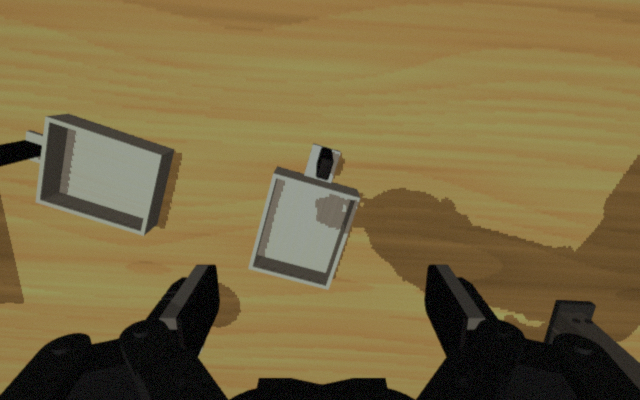

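Run:
```python
from h import *
P=[atz("wrist",p,32) for p in [(275.5,169),(359,191),(330,288.5),(250,268)]]
for p in P: print(p)
P=np.array(P);c=P.mean(0);print(c)
e=(P[3]+P[2]-P[0]-P[1])/2;print("x dir",e,np.linalg.norm(e[:2]),np.arctan2(e[1],e[0]))
f=(P[0]+P[3]-P[1]-P[2])/2;print("y",f,np.linalg.norm(f[:2]),np.arctan2(f[1],f[0]))
yaw=np.arctan2(e[1],e[0])
print("fin from pan",c[:2]-80*np.array([np.cos(yaw),np.sin(yaw)]))
for p in [(325,147)]: print("fin top",atz("wrist",p,62))
print(proj("wrist",np.r_[c[:2]-80*np.array([np.cos(yaw),np.sin(yaw)]),62]))
```

```text
[ 444.51 -339.75   32.  ]
[ 460.85 -256.03   32.  ]
[ 573.65 -275.91   32.  ]
[ 554.93 -363.28   32.  ]
[ 508.48 -308.74   32.  ]
x dir [111.61 -21.7   -0.  ] 113.70547860223472 -0.1920511631292063
y [-17.53 -85.55   0.  ] 87.32325451688354 -1.7729091226833646
fin from pan [ 429.95 -293.47]
fin top [ 414.35 -293.82   62.  ]
[324.05 164.48]
```

Emit:
play_rows --xyz '[[-9, 2, -30], [-9, 2, -60], [-9, 2, -100], [-9, 2, -140], [-9, 2, -170], [-9, 2, -190], [-9, 2, -208], [-9, 2, -208], [-9, 2, -208]]' --turn '[[0, 0, -0.14], [0, 0, -0.268], [0, 0, -0.268], [0, 0, -0.268], [0, 0, -0.268], [0, 0, -0.268], [0, 0, -0.268], [0, 0, -0.268], [0, 0, -0.268]]'

```text
t: 4.1
tool_pos: [431.2, -293.0, 42.5]
tool_rot: [-3.141, -0.001, 2.946]
ft_force: [0.1, -0.2, 1.1]
finger_gap: 0.998
```

Run:
```python
from h import *
s=ctrl.state();print(s["t"],s["tool_pos"],s["tool_rot"])
save("wrist","w2")
save("side","s2",(230,200,430,350),4)
```

```text
4.1 [ 431.18 -293.02   42.47] [-3.14 -0.    2.95]
```

View pics/w2.png

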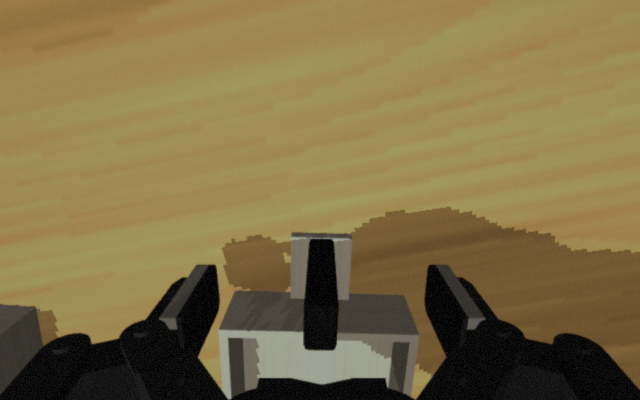

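View pics/s2.png

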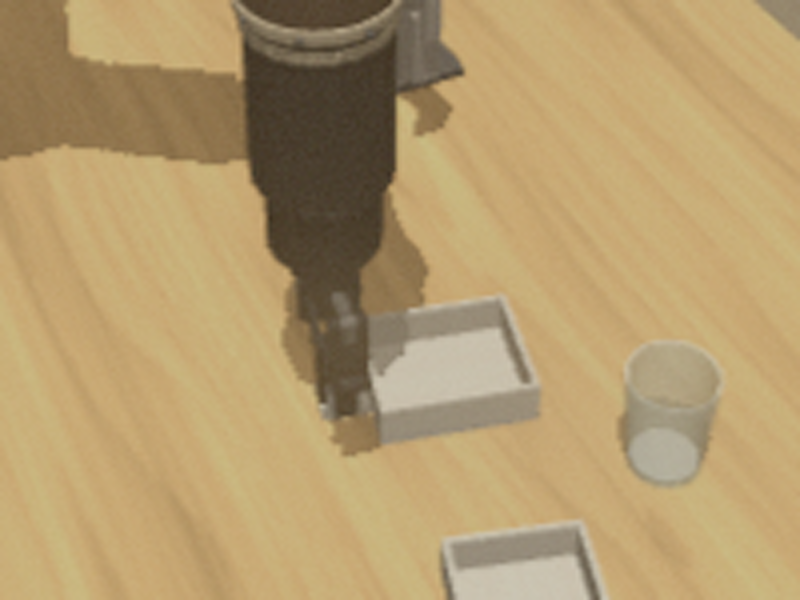

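Emit:
play_rows --xyz '[[0, 0, 0], [0, 0, 0], [0, 0, 0], [0, 0, 0], [0, 0, 0], [0, 0, 0]]' --turn '[[0, 0, 0], [0, 0, 0], [0, 0, 0], [0, 0, 0], [0, 0, 0], [0, 0, 0]]' --grip 1 --newtons 50

```text
t: 4.8
tool_pos: [431.2, -293.1, 42.5]
tool_rot: [-3.141, 0.0, 2.945]
ft_force: [-0.2, -0.2, 2.1]
finger_gap: 0.136
```

Emit:
play_rows --xyz '[[6, 10, 0], [17, 35, 0], [31, 65, 0], [45, 95, 0], [59, 125, 0], [73, 155, 0], [87, 183, 0], [98, 207, 0], [105, 220, 0], [105, 220, 0]]' --turn '[[0, 0, 0.01], [0, 0, 0.03], [0, 0, 0.06], [0, 0, 0.09], [0, 0, 0.12], [0, 0, 0.15], [0, 0, 0.18], [0, 0, 0.2], [0, 0, 0.21], [0, 0, 0.21]]'

```text
t: 5.8
tool_pos: [537.4, -71.3, 42.5]
tool_rot: [3.141, 0.002, -3.126]
ft_force: [2.9, 1.7, 1.4]
finger_gap: 0.134
```

Run:
```python
from h import *
s=ctrl.state();print(s["t"],s["tool_pos"],s["tool_rot"],s["ft_force"],s["joint_positions"])
save("wrist","w3")
save("side","s3",(230,130,430,280),4)
save("scene","c3",(240,130,400,250),5)
```

```text
5.8 [537.4  -71.35  42.55] [ 3.14  0.   -3.13] [2.88 1.71 1.45] [ 0.23  0.37 -0.53 -0.   -0.67 -1.79]
```

View pics/w3.png

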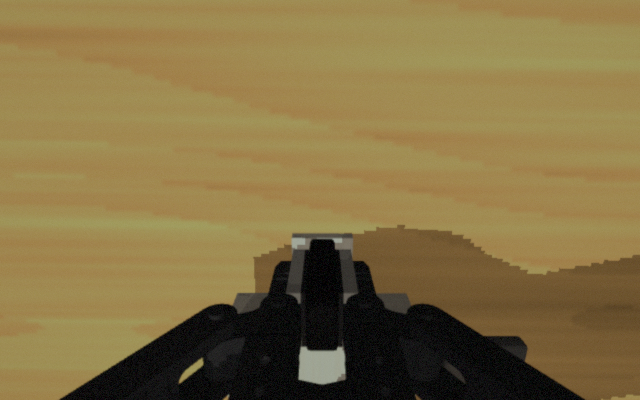

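View pics/s3.png

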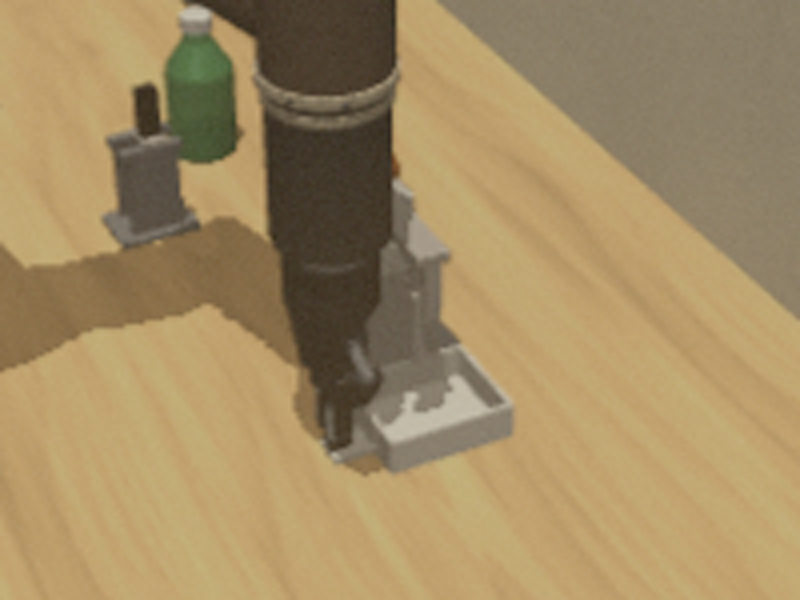

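View pics/c3.png

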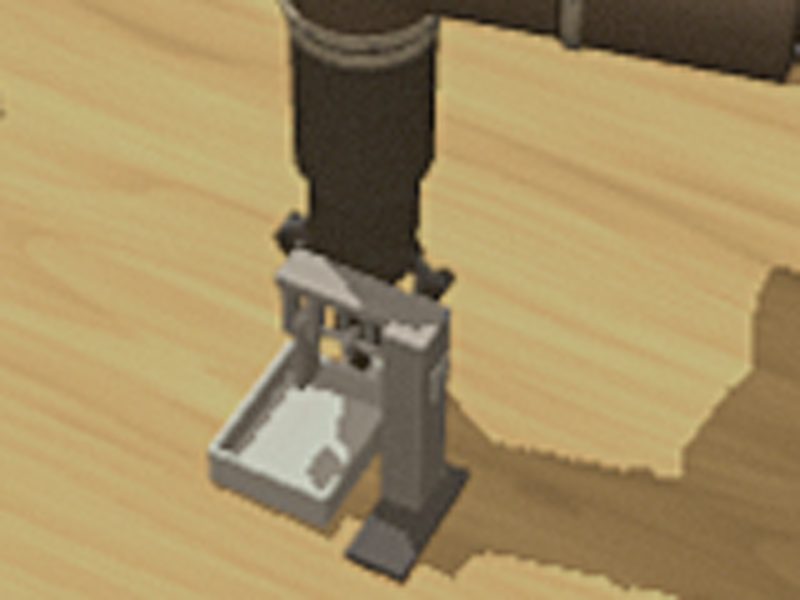

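Emit:
play_rows --xyz '[[0, 0, 0], [0, 0, 0], [0, 0, 0], [0, 0, 0], [-10, 0, 0], [-30, 0, 0], [-60, 0, 10], [-65, 0, 50], [-65, 0, 100], [-65, 0, 150]]' --turn '[[0, 0, 0], [0, 0, 0], [0, 0, 0], [0, 0, 0], [0, 0, 0], [0, 0, 0], [0, 0, 0], [0, 0, 0], [0, 0, 0], [0, 0, 0]]' --grip 0

```text
t: 6.95
tool_pos: [469.2, -73.3, 193.7]
tool_rot: [-3.141, -0.001, -3.129]
ft_force: [1.7, 1.3, -0.7]
finger_gap: 0.998
```

Run:
```python
from h import *
s=ctrl.state();print(s["t"],s["tool_pos"],s["tool_rot"])
cal=optics.get_calibration("wrist")
save("wrist","w4")
for n,z in [("pan",0),("pan_grip",40),("hanger",69),("top_arm",165),("stand",0),("collar",125),("bar_bare",125)]: print(n,[(p,sc,atz("wrist",p,z)) for p,sc in lm("wrist",n)][:2])
save("side","s4",(290,160,390,260),6)
for n,z in [("pan",0),("pan_grip",40),("hanger",69),("top_arm",165),("stand",0),("collar",125),("bar_bare",125)]: print(n,[(p,sc,atz("side",p,z)) for p,sc in lm("side",n)][:2])
```

```text
6.95 [469.24 -73.27 193.75] [-3.14 -0.   -3.13]
pan [(array([321.9, 318.2]), 0.55, array([636.1 , -70.05,   0.  ]))]
pan_grip [(array([320. , 261.8]), 0.92, array([542.57, -73.06,  40.  ]))]
hanger [(array([319.8, 358. ]), 0.56, array([615.13, -72.48,  69.  ]))]
top_arm []
stand []
collar []
bar_bare [(array([320.9, 264.5]), 0.55, array([492.9 , -73.43, 125.  ]))]
pan [(array([360.4, 359.2]), 0.81, array([ 458.85, -519.75,    0.  ])), (array([340. , 236.9]), 0.65, array([625.81, -87.32,   0.  ]))]
pan_grip [(array([313.5, 232.8]), 0.84, array([537.08, -76.04,  40.  ])), (array([370.3, 377.9]), 0.78, array([ 439.26, -595.93,   40.  ]))]
hanger [(array([336.2, 222.6]), 0.39, array([607.84, -93.4 ,  69.  ]))]
top_arm [(array([326.2, 190.5]), 0.59, array([595.78, -46.05, 165.  ])), (array([331.8, 197.3]), 0.54, array([594.95, -86.56, 165.  ]))]
stand []
collar [(array([331.4, 200. ]), 0.49, array([613.21, -47.66, 125.  ]))]
bar_bare [(array([330.9, 199.3]), 0.84, array([613.49, -43.53, 125.  ]))]
```

View pics/w4.png

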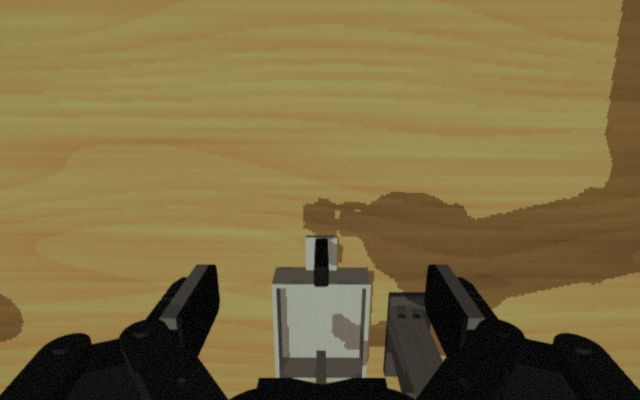

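View pics/s4.png

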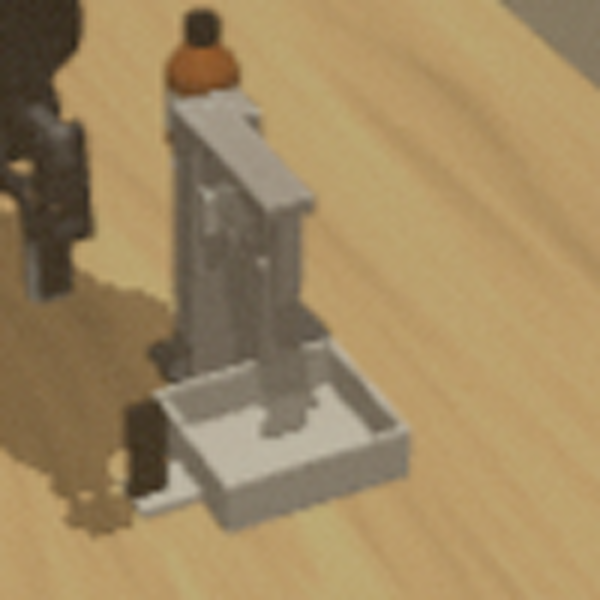

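Emit:
play_rows --xyz '[[0, 20, 40], [0, 60, 80], [0, 110, 80], [0, 160, 80], [0, 210, 80], [0, 260, 80], [0, 310, 80], [0, 350, 80], [0, 370, 80], [0, 370, 80]]' --turn '[[0, 0, 0], [0, 0, 0], [0, 0, 0], [0, 0, 0], [0, 0, 0], [0, 0, 0], [0, 0, 0], [0, 0, 0], [0, 0, 0], [0, 0, 0]]'

```text
t: 8.75
tool_pos: [470.8, 299.4, 271.5]
tool_rot: [-3.141, -0.001, -3.126]
ft_force: [-0.5, -0.0, 0.1]
finger_gap: 1.0
```

Run:
```python
from h import *
s=ctrl.state();print(s["t"],s["tool_pos"],s["tool_rot"])
save("wrist","w5")
for n,z in [("rest",0),("fork",95),("fork_grip",123),("green_bottle",0),("amber_jar",0)]: print(n,[(p,sc,atz("wrist",p,z)) for p,sc in lm("wrist",n)][:2])
save("side","s5",(220,130,300,210),6)
for n,z in [("rest",0),("fork",95),("fork_grip",123)]: print(n,[(p,sc,atz("side",p,z)) for p,sc in lm("side",n)][:2])
```

```text
8.75 [470.76 299.37 271.48] [-3.14 -0.   -3.13]
rest [(array([329.7, 199.9]), 0.88, array([520.76, 306.58,   0.  ]))]
fork [(array([330.6, 232. ]), 0.57, array([520.76, 304.88,  95.  ]))]
fork_grip [(array([333.3, 245.6]), 0.58, array([521.32, 306.22, 123.  ]))]
green_bottle [(array([331.1, 247.5]), 0.72, array([582.4 , 308.64,   0.  ])), (array([419.2, 272.4]), 0.55, array([615.13, 419.  ,   0.  ]))]
amber_jar [(array([271. , 338.2]), 0.63, array([716.06, 231.47,   0.  ]))]
rest [(array([268.7, 187.5]), 0.85, array([516.52, 288.51,   0.  ])), (array([330.2, 200.4]), 0.18, array([688.29, 111.65,   0.  ]))]
fork [(array([265.3, 162.6]), 0.4, array([519.24, 312.88,  95.  ])), (array([324.7, 181. ]), 0.18, array([662.44, 103.61,  95.  ]))]
fork_grip [(array([265.7, 157.3]), 0.48, array([519.18, 302.04, 123.  ]))]
```

View pics/w5.png

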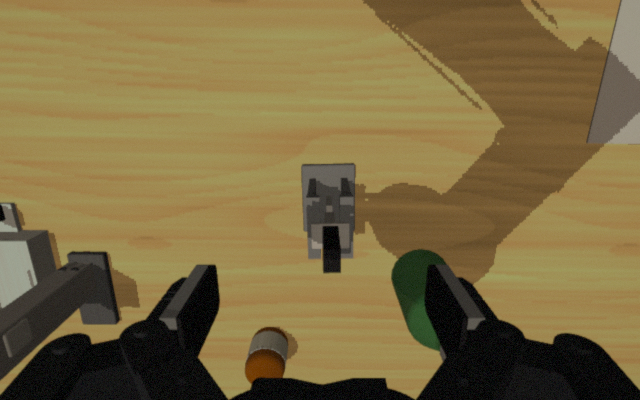

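View pics/s5.png

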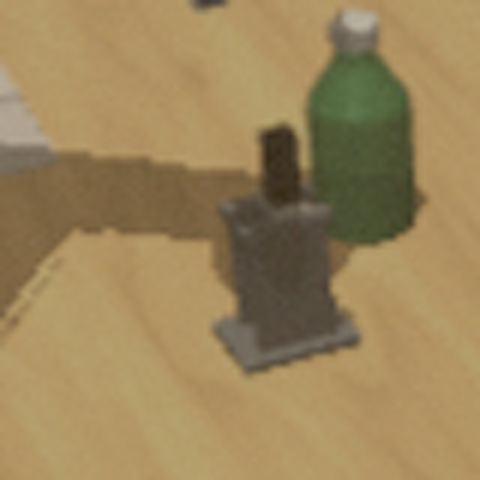

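Run:
```python
import cv2
im=cv2.imread("pics/w5.png");a=cv2.resize(im[150:290,270:390],None,fx=5,fy=5,interpolation=2)[:600];cv2.imwrite("pics/c5.png",a)
```

```text
(no output)
```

View pics/c5.png

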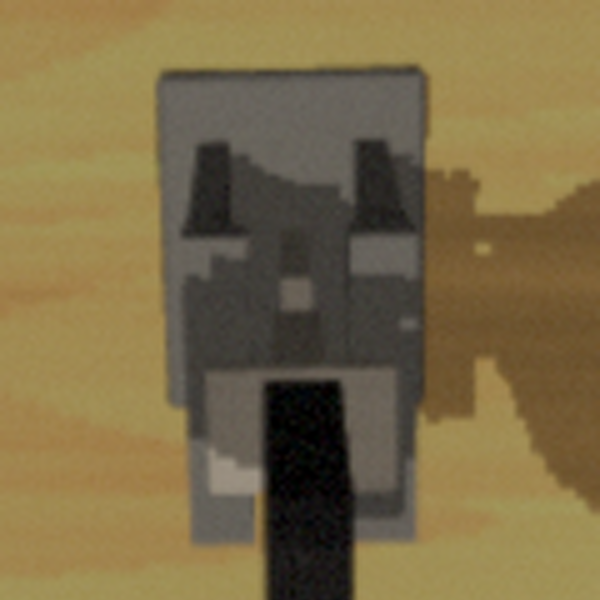

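Run:
```python
from h import *
def q(p,z): return atz("wrist",(p[0]/5+270,p[1]/5+150),z)
for p in [(182,237),(418,235),(190,543),(416,540),(248,237),(350,235)]: print("rail",q(p,95))
for p in [(206,367),(400,365),(208,493)]: print("flange",q(p,99))
for p in [(160,75),(425,70),(170,405)]: print("base",q(p,8))
for p in [(265,380),(340,380),(267,600),(353,600)]: print("grip",q(p,147))
```

```text
rail [488.59 283.13  95.  ]
rail [487.7  324.78  95.  ]
rail [548.59 284.59  95.  ]
rail [547.45 326.78  95.  ]
rail [488.44 294.78  95.  ]
rail [487.85 312.78  95.  ]
flange [511.6  287.56  99.  ]
flange [510.79 322.14  99.  ]
flange [536.32 288.01  99.  ]
base [478.88 274.78   8.  ]
base [477.03 333.33   8.  ]
base [557.86 276.78   8.  ]
grip [494.29 297.65 147.  ]
grip [494.15 308.9  147.  ]
grip [531.32 298.47 147.  ]
grip [531.16 311.91 147.  ]
```

Emit:
play_rows --xyz '[[30, 3, 0], [52, 5.5, -10], [52, 5.5, -50], [52, 5.5, -90], [52, 5.5, -120], [52, 5.5, -140], [52, 5.5, -148.5], [52, 5.5, -148.5]]' --turn '[[0, 0, 0.01], [0, 0, 0.01], [0, 0, 0.01], [0, 0, 0.01], [0, 0, 0.01], [0, 0, 0.01], [0, 0, 0.01], [0, 0, 0.01]]'

```text
t: 10.05
tool_pos: [522.7, 302.0, 122.9]
tool_rot: [-3.14, -0.001, -3.119]
ft_force: [0.6, 0.4, 1.1]
finger_gap: 1.0
```

Run:
```python
from h import *
s=ctrl.state();print(s["t"],s["tool_pos"],s["tool_rot"],s["ft_force"])
save("wrist","w6",(180,200,460,400),2.8)
save("side","s6",(220,100,320,210),5.4)
```

```text
10.05 [522.72 301.99 122.93] [-3.14 -0.   -3.12] [0.56 0.43 1.1 ]
```

View pics/w6.png

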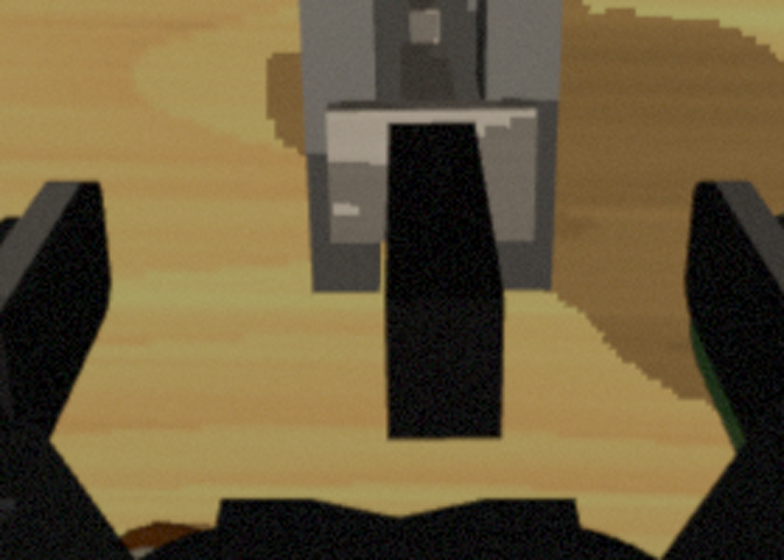

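View pics/s6.png

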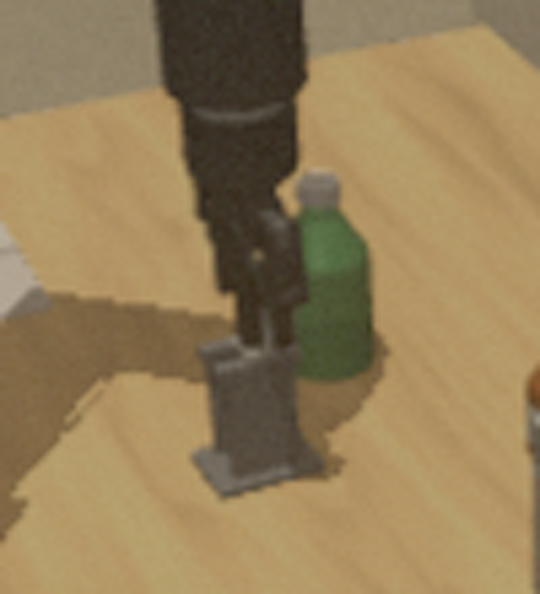

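Run:
```python
from h import *
def q(p,z): return atz("wrist",(p[0]/2.8+180,p[1]/2.8+200),z)
for p in [(387,437),(502,437)]: print("top rear",q(p,147))
for p in [(390,124),(475,124)]: print("bottom front",q(p,99))
for p in [(327,108),(537,108),(331,241),(534,241)]: print("flange",q(p,99))
print(ctrl.state()["tool_pos"],lm("wrist","fork_grip"))
```

```text
top rear [534.82 301.86 147.  ]
top rear [534.49 316.09 147.  ]
bottom front [514.97 301.54  99.  ]
bottom front [514.65 315.42  99.  ]
flange [512.36 291.25  99.  ]
flange [511.57 325.35  99.  ]
flange [537.   291.99  99.  ]
flange [536.21 326.48  99.  ]
[523.6  302.88 124.93] [(array([339. , 290.1]), 0.94)]
```

Emit:
play_rows --xyz '[[1, 4, 0], [1, 5.5, 0], [1, 5.5, 0]]' --turn '[[0, 0, 0], [0, 0, 0], [0, 0, 0]]'

```text
t: 10.5
tool_pos: [524.2, 308.5, 124.4]
tool_rot: [3.141, 0.001, -3.118]
ft_force: [0.2, 0.1, -0.4]
finger_gap: 1.001
```

Emit:
play_rows --xyz '[[0, 0, 0], [0, 0, 0], [0, 0, 0], [0, 0, 0], [0, 0, 0], [0, 0, 0]]' --turn '[[0, 0, 0], [0, 0, 0], [0, 0, 0], [0, 0, 0], [0, 0, 0], [0, 0, 0]]' --grip 1 --newtons 80

```text
t: 11.1
tool_pos: [524.1, 308.0, 123.9]
tool_rot: [3.142, 0.0, -3.119]
ft_force: [-0.1, -0.8, 0.8]
finger_gap: 0.15
```

Run:
```python
from h import *
for i in range(2):
  s=ctrl.state();print(s["t"],s["tool_pos"],s["tool_rot"],s["ft_force"],s["joint_positions"])
  optics.grab_frame("side")
save("wrist","w7",(180,200,460,400),2.8)
```

```text
11.1 [524.05 308.   123.9 ] [ 3.14  0.   -3.12] [-0.15 -0.79  0.77] [ 0.85  0.36 -0.3   0.   -0.91 -2.4 ]
11.15 [524.05 308.   123.89] [ 3.14  0.   -3.12] [0.73 0.49 0.3 ] [ 0.85  0.36 -0.3   0.   -0.91 -2.4 ]
```

View pics/w7.png

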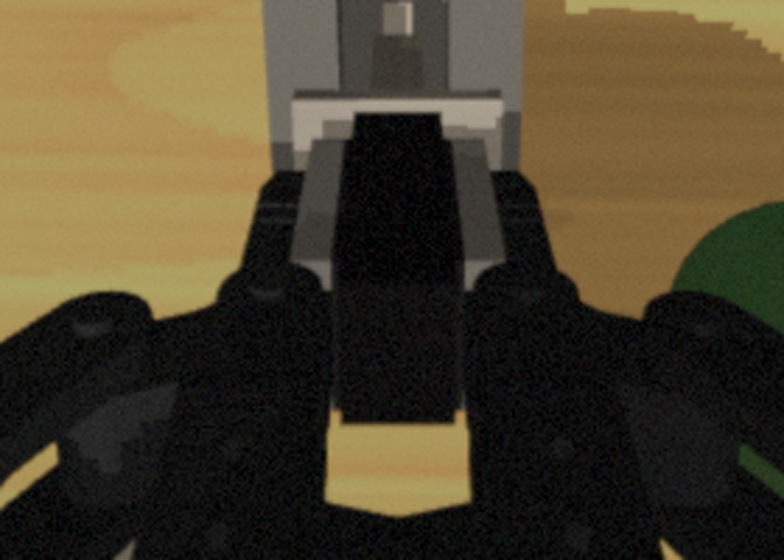

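Emit:
play_rows --xyz '[[0, 0, 30], [0, 0, 70], [0, 0, 110], [-15, -30, 130], [-25, -70, 140], [-30, -115, 150], [-35, -160, 156], [-40, -205, 156], [-44, -250, 156], [-44, -290, 156]]' --turn '[[0, 0, 0], [0, 0, 0], [0, 0, 0], [0, 0, 0], [0, -0.13, 0], [0, -0.26, 0], [0, -0.39, 0], [0, -0.52, 0], [0, -0.65, 0], [0, -0.698, 0]]'

```text
t: 12.25
tool_pos: [494.6, 16.4, 315.8]
tool_rot: [-3.138, 0.676, -3.111]
ft_force: [0.8, -1.3, -2.8]
finger_gap: 0.156
```

Run:
```python
from h import *
s=ctrl.state();print(s["t"],s["tool_pos"],s["tool_rot"],s["ft_force"],s["joint_positions"],s["finger_gap"])
```

```text
12.25 [494.62  16.39 315.82] [-3.14  0.68 -3.11] [ 0.76 -1.33 -2.79] [ 0.54 -0.36 -1.01  0.81 -0.44 -2.75] 0.15565132105349833
```

Emit:
play_rows --xyz '[[10, -30, -10], [23, -60, -25], [23, -67, -40], [23, -67, -40]]' --turn '[[0, 0, 0], [0, 0, 0], [0, 0, 0], [0, 0, 0]]'

```text
t: 12.65
tool_pos: [516.5, -57.3, 270.8]
tool_rot: [-3.137, 0.648, -3.117]
ft_force: [-0.7, -0.9, -1.2]
finger_gap: 0.153
```

Run:
```python
from h import *
s=ctrl.state();print(s["t"],s["tool_pos"],s["tool_rot"],s["ft_force"],s["joint_positions"],s["finger_gap"])
save("wrist","w8")
save("side","s8",(250,100,410,260),3.75)
for n in ["fork_mouth","fork","fork_grip","bar_bare","collar"]: print(n,lm("side",n)[:2])
save("scene","c8",(240,100,400,250),4)
for n in ["fork_mouth","fork","fork_grip","bar_bare","collar"]: print(n,lm("scene",n)[:2])
```

```text
12.65 [516.52 -57.32 270.84] [-3.14  0.65 -3.12] [-0.74 -0.86 -1.17] [ 0.28 -0.25 -1.02  0.74 -0.23 -2.5 ] 0.1530608047348264
fork_mouth [(array([320.8, 185.7]), 0.41)]
fork [(array([308.7, 174.3]), 0.56)]
fork_grip [(array([301.3, 165.6]), 0.52)]
bar_bare [(array([331.3, 198.2]), 0.71)]
collar [(array([330.8, 199.8]), 0.55)]
fork_mouth [(array([310.8, 171.3]), 0.73)]
fork [(array([316.8, 156.1]), 0.53)]
fork_grip [(array([300.7, 218.2]), 0.74), (array([318.9, 144. ]), 0.52)]
bar_bare [(array([306.6, 198.6]), 0.58)]
collar [(array([301.9, 200.1]), 0.64), (array([306.9, 194.7]), 0.37)]
```

View pics/w8.png

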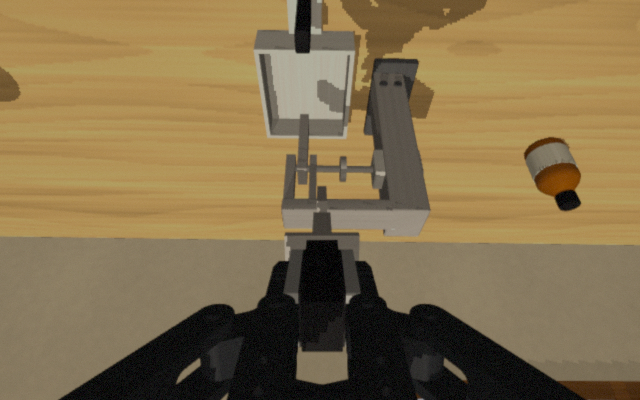

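View pics/s8.png

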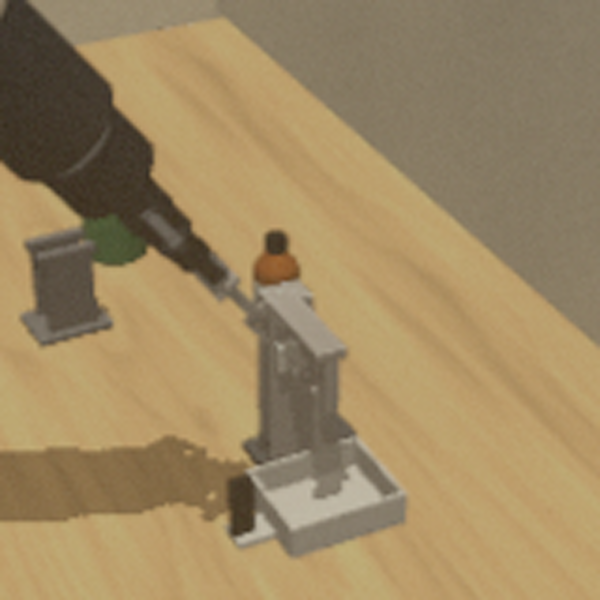

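View pics/c8.png

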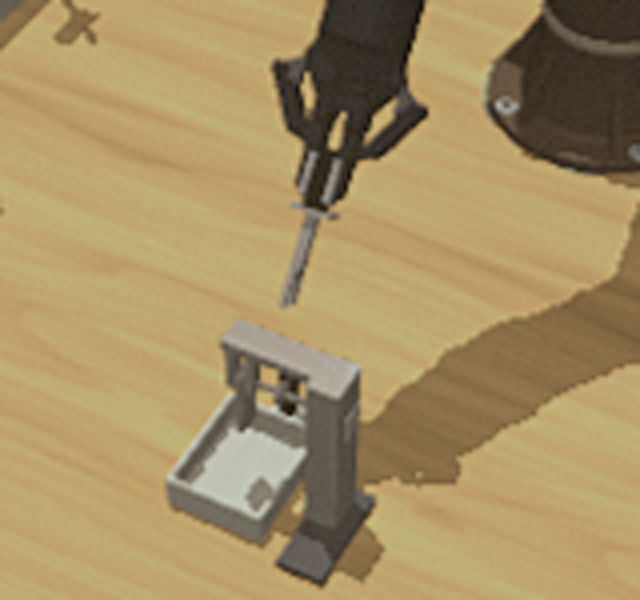

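Run:
```python
from h import *
im=cv2.imread("pics/w8.png");a=cv2.resize(im[130:270,250:440],None,fx=4.2,fy=4.2,interpolation=2);cv2.imwrite("pics/c8b.png",a)
for n in ["fork_mouth","fork","bar_bare","collar","top_arm","hanger"]:
  z=dict(bar_bare=125,collar=125,top_arm=165,hanger=69).get(n)
  print(n,[(p,sc,atz("wrist",p,z) if z else 0) for p,sc in lm("wrist",n)][:2])
s=ctrl.state(); print(s["tool_pos"],s["tool_rot"])
R=Rn.from_euler("xyz",s["tool_rot"]).as_matrix()
for L in [(0,92.9),(0,82.9),(0,106.9)]: 
  X=s["tool_pos"]+R@np.array([0,0,L[1]]); print("along",L,X,proj("wrist",X),proj("side",X),proj("scene",X))
```

```text
fork_mouth []
fork [(array([321.4, 254.1]), 0.77, 0)]
bar_bare [(array([326.7, 167.7]), 0.6, array([617.25, -48.47, 125.  ]))]
collar [(array([340.9, 171.3]), 0.98, array([621.73, -35.95, 125.  ]))]
top_arm [(array([351.6, 207.6]), 0.63, array([618.31, -28.74, 165.  ])), (array([543.3, 149.8]), 0.56, array([546.89,  88.16, 165.  ]))]
hanger [(array([303.2, 122.2]), 0.8, array([617.78, -70.65,  69.  ]))]
[517.09 -55.11 272.37] [-3.14  0.65 -3.11]
along (0, 92.9) [573.35 -53.87 198.46] [321.64 211.92] [320.63 184.36] [311.98 171.86]
along (0, 82.9) [567.3  -54.01 206.41] [321.65 217.48] [318.81 182.63] [312.86 168.89]
along (0, 106.9) [581.83 -53.69 187.32] [321.63 204.87] [323.16 186.75] [310.75 176.  ]
```

View pics/c8b.png

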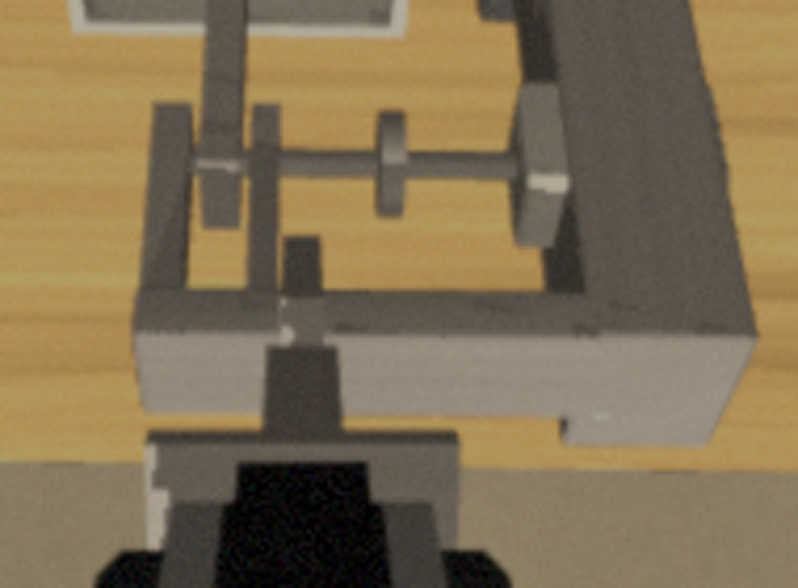

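Emit:
play_rows --xyz '[[0, 4, -10], [0, 7, -20], [0, 7.5, -30], [0, 7.5, -40], [0, 7.5, -50], [4, 7.5, -50], [8, 7.5, -50], [8, 7.5, -50]]' --turn '[[0, 0, 0], [0, 0, 0], [0, 0, 0], [0, 0, 0], [0, 0, 0], [0, 0, 0], [0, 0, 0], [0, 0, 0]]'

```text
t: 14.4
tool_pos: [532.5, -56.6, 242.1]
tool_rot: [3.126, 0.62, -3.112]
ft_force: [-0.2, 0.7, -0.2]
finger_gap: 0.154
```

```bash
cat > look.py <<'E'
from h import *
import sys
tag=sys.argv[1]
im=optics.grab_frame("wrist")
s=ctrl.state();print(s["t"],s["tool_pos"],s["tool_rot"],s["ft_force"],s["joint_positions"],s["finger_gap"])
cv2.imwrite(f"pics/w{tag}.png",im[:,:,::-1]);a=cv2.resize(im[100:270,240:430],None,fx=3.5,fy=3.5,interpolation=2);cv2.imwrite(f"pics/w{tag}b.png",a[:,:,::-1])
for n in ["bar_bare","collar","hanger"]:
  z=dict(bar_bare=125,collar=125,top_arm=165,hanger=69).get(n)
  print(n,[(p,sc,atz("wrist",p,z) if z else 0) for p,sc in lm("wrist",n)][:1])
save("side",f"s{tag}",(290,130,390,260),4.5)
print("side",lm("side","fork_mouth")[:1],lm("side","bar_bare")[:1])
R=Rn.from_euler("xyz",s["tool_rot"]).as_matrix()
for L in [(0,0,92.9),(12,0,106.9)]: 
  X=s["tool_pos"]+R@np.array(L); print("mouth/tip",L,X,proj("wrist",X),proj("side",X))
E
python3 look.py 9
```

```text
14.45 [532.17 -56.71 242.07] [ 3.13  0.62 -3.11] [-0.07  0.49 -0.37] [ 0.23 -0.17 -1.02  0.74 -0.15 -2.47] 0.15311328424970538
bar_bare [(array([323.4, 190.1]), 0.63, array([616.19, -50.6 , 125.  ]))]
collar [(array([338.2, 192.2]), 0.77, array([618.69, -38.74, 125.  ]))]
hanger [(array([295.9, 139.4]), 0.63, array([616.73, -73.55,  69.  ]))]
side [(array([326.1, 190.4]), 0.41)] [(array([330.8, 199.2]), 0.77)]
mouth/tip (0, 0, 92.9) [586.05 -53.67 166.46] [321.24 211.77] [324.42 192.12]
mouth/tip (12, 0, 106.9) [584.41 -53.5  148.09] [321.25 187.81] [323.92 197.16]
```

View pics/w9b.png

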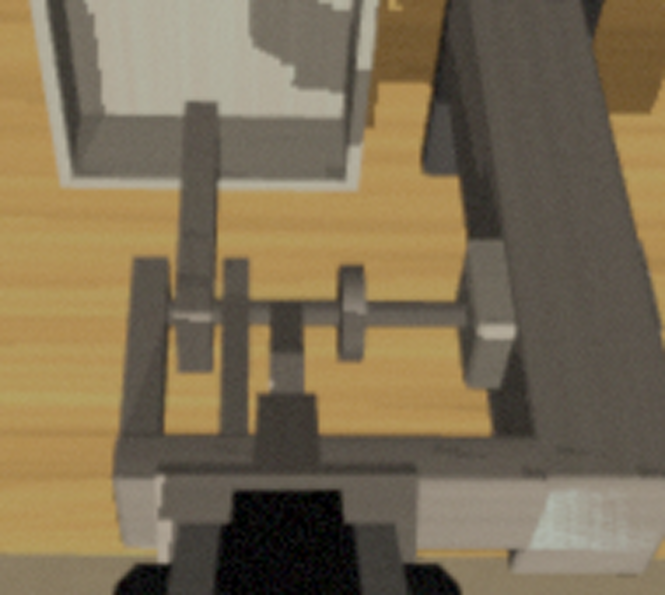

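View pics/s9.png

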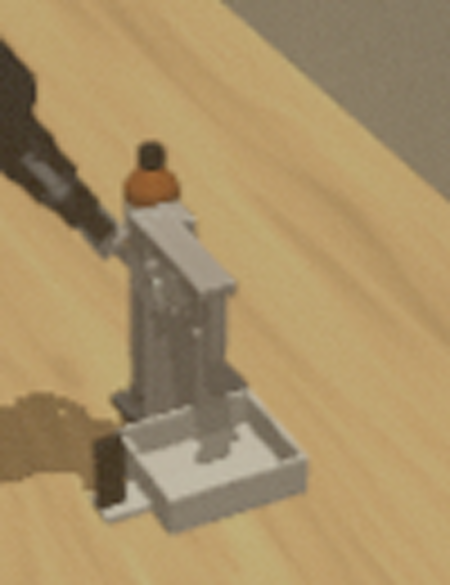

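```bash
cat > kin.py <<'E'
from h import *
from scipy.optimize import least_squares
S=[([.288,.359,.012,0,-1.224,-.288],[674.978,-.019,250.302],[np.pi,0,-np.pi/2]),
([-.22,.12,-.31,0,-1.14,-1.29],[439.17,-296,250.66],[-3.14,0,-3.079]),
([.23,.37,-.53,0,-.67,-1.79],[537.4,-71.35,42.5],[3.14,0,-3.126]),
([.85,.36,-.30,0,-.91,-2.40],[524.05,308,123.9],[3.14,0,-3.119]),
([.54,-.36,-1.01,.81,-.44,-2.75],[494.62,16.39,315.8],[-3.138,.676,-3.111]),
([.28,-.25,-1.02,.74,-.23,-2.5],[516.5,-57.3,270.8],[-3.137,.648,-3.117]),
([.23,-.17,-1.02,.74,-.15,-2.47],[532.2,-56.7,242.1],[3.126,.62,-3.112])]
Ry=lambda a:Rn.from_euler("y",a).as_matrix();Rz=lambda a:Rn.from_euler("z",a).as_matrix();Rx=lambda a:Rn.from_euler("x",a).as_matrix()
def fk(q,p):
    h,a0,e,a,bz,bx,L,sg4,sg6,o6=p[:10]
    R=Rz(q[0]);x=np.array([0,0,h])+R@[a0,e,0]
    R=R@Ry(q[1]);x=x+R@[0,0,a]
    R=R@Ry(-q[2]);x=x+R@[bx,0,bz]
    R=R@Rx(np.sign(sg4)*q[3])@Ry(-q[4]);x=x+R@[L,0,0]
    return x,R   # tool z = R[:,0]
if __name__=="__main__":
  for sg in (1,-1):
    def f(p):
        r=[]
        pp=list(p)+[sg,1,0]
        for q,t,ro in S:
            x,R=fk(q,pp);r+=list(x-t);r+=list(100*(R[:,0]-Rn.from_euler("xyz",ro).as_matrix()[:,2]))
        return r
    s=least_squares(f,[300,0,-190,350,50,400,250]);print(sg,s.x,s.cost);print(np.array(s.fun).reshape(-1,6))
E
python3 kin.py
```

```text
1 [ 287.29  157.69 -223.96  449.28   -2.3   331.49  330.35] 20600.421145089815
[[-10.74 -36.8   12.37  -0.02  -0.01   0.  ]
 [ 11.7  -34.32  12.04   0.07   0.14  -0.  ]
 [ 24.52 -27.1   72.21   0.08  -0.14  -0.  ]
 [ 24.81 -22.56  48.45   0.06  -0.1   -0.  ]
 [-53.49 105.74 -68.6  -31.88  52.8   -0.13]
 [-12.02  22.16 -44.46  -8.68  29.83  -0.14]
 [-14.63 -17.95 -32.03  -4.86  19.52  -0.19]]
-1 [ 340.28   97.54 -161.16  550.96  -19.19  376.73  450.57] 9282.867113939603
[[-16.74  26.93   9.08  -0.02  -0.01   0.  ]
 [ 11.94  29.98  11.56   0.07   0.14  -0.  ]
 [  2.03  32.14  53.85   0.08  -0.14  -0.  ]
 [-21.61  19.76  35.31   0.06  -0.1   -0.  ]
 [ 33.83 -49.58 -55.2   -0.16  -0.12  -0.13]
 [  8.94 -31.36 -32.58  -0.19   0.28  -0.14]
 [ -2.93 -31.52 -22.02  -0.26  -0.1   -0.19]]
```

```bash
cat > kin2.py <<'E'
from kin import *
def fk(q,p):
    h,a0,e,a,bz,bx,w,wz,L=p
    R=Rz(q[0]);x=np.array([0,0,h])+R@[a0,e,0]
    R=R@Ry(q[1]);x=x+R@[0,0,a]
    R=R@Ry(-q[2]);x=x+R@[bx,0,bz]
    R=R@Rx(-q[3]);x=x+R@[0,w,0]
    R=R@Ry(-q[4]);x=x+R@[L,0,wz]
    return x,R
def f(p):
    r=[]
    for q,t,ro in S:
        x,R=fk(q,p);r+=list(x-t)
    r=r+list(1e-3*np.array(p))
    return r
if __name__=="__main__":
    s=least_squares(f,[300,0,-190,350,50,400,0,0,250]);print(s.x,s.cost);print(np.array(s.fun[:21]).reshape(-1,3))
E
python3 kin2.py
```

```text
[ 193.66    1.14    3.63  603.88    1.86  462.21 -195.4    -1.81  352.84] 8.50648029197977
[[-0.43 -0.17  0.46]
 [-0.09  1.3  -1.29]
 [-0.27  0.15  0.43]
 [ 1.91  0.14  0.17]
 [ 0.98 -0.46  1.34]
 [-0.36  1.67 -0.31]
 [-0.79 -1.1  -0.8 ]]
```

```bash
cat > ik.py <<'E'
from kin2 import *
P=least_squares(f,[300,0,-190,350,50,400,0,0,250]).x
lo=np.array([-3.07,-1.43,-1.02,-3.03,-3.05,-3.03]);hi=np.array([3.07,2.12,1.25,1.67,0,3.03])
# tool frame: z=R x-axis ; base frame B=[?]; R_tool=R@C@Rz(s*q6)
C0=np.array([[0,0,1.],[0,1,0],[-1,0,0]])  # cols: x->-z, y->y, z->x
def rt(q,s,c): 
    x,R=fk(q,P); return x,R@C0@Rz(s*q[5]+c)
best=None
for s in (1,-1):
    for q,t,ro in S[:1]:
        x,R=fk(q,P); T=Rn.from_euler("xyz",ro).as_matrix(); D=(R@C0).T@T; c=np.arctan2(D[1,0],D[0,0])-s*q[5]
    err=[Rn.from_matrix(rt(q,s,c)[1].T@Rn.from_euler("xyz",ro).as_matrix()).magnitude() for q,t,ro in S]
    if best is None or sum(err)<best[0]: best=(sum(err),s,c,err)
SG,CC=best[1],best[2]
def ik(t,T,n=60,seed=0,full=True):
    rng=np.random.default_rng(seed);out=[]
    def g(q):
        x,R=rt(q,SG,CC); return np.r_[(x-t)/100, ((R-T)).ravel()]
    for i in range(n):
        s=least_squares(g,rng.uniform(lo,hi),bounds=(lo,hi))
        if s.cost<1e-5 and not any(np.linalg.norm(s.x-o)<.05 for o in out): out.append(s.x)
    return out
if __name__=="__main__":
    print(best)
    M=np.array([617,-50,125.])
    for lean in (30,34,38,42,45):
      for half in (0,np.pi):
        a=np.deg2rad(lean);T=Ry(-a)@Rn.from_euler("xyz",[np.pi,0,-np.pi+.02+half]).as_matrix()
        for ret in (0,60):
          t=M-T[:,2]*(92.9+ret)
          print(lean,half>0,ret,t,[o for o in ik(t,T)])
E
python3 ik.py
```

```text
(0.025586195968195113, -1, np.float64(-1.570796332443541), [0.0002036732051814891, 0.0023858608478986225, 0.005062581629602979, 0.0021280407088564695, 0.007459127061877995, 0.00483971241229017, 0.003507200102487387])
30 False 0 [570.55 -50.   205.45] [array([ 0.26, -0.03, -0.93,  0.69, -0.2 , -2.45])]
30 False 60 [540.55 -50.   257.42] [array([ 0.36, -0.14, -0.83,  0.44, -0.42, -2.27])]
30 True 0 [570.55 -50.   205.45] [array([ 0.26, -0.03, -0.93,  0.69, -0.2 ,  0.69])]
30 True 60 [540.55 -50.   257.42] [array([ 0.36, -0.14, -0.83,  0.44, -0.42,  0.87])]
34 False 0 [565.05 -50.   202.02] []
34 False 60 [531.5  -50.   251.76] [array([ 0.3 , -0.18, -0.98,  0.71, -0.26, -2.49])]
34 True 0 [565.05 -50.   202.02] []
34 True 60 [531.5  -50.   251.76] [array([ 0.3 , -0.18, -0.98,  0.71, -0.26,  0.65])]
38 False 0 [559.81 -50.   198.21] []
38 False 60 [522.87 -50.   245.49] []
38 True 0 [559.81 -50.   198.21] []
38 True 60 [522.87 -50.   245.49] []
42 False 0 [554.84 -50.   194.04] []
42 False 60 [514.69 -50.   238.63] []
42 True 0 [554.84 -50.   194.04] []
42 True 60 [514.69 -50.   238.63] []
45 False 0 [551.31 -50.   190.69] []
45 False 60 [508.88 -50.   233.12] []
45 True 0 [551.31 -50.   190.69] []
45 True 60 [508.88 -50.   233.12] []
```

```bash
cat > plan.py <<'E'
from ik import *
FL=40;g=96.
a=np.deg2rad(FL);d=np.array([-np.sin(a),0,np.cos(a)])
M=np.array([617,-50,125.])
for b in (20,25,30):
  def T(l): return Ry(-np.deg2rad(l))@Rn.from_euler("xyz",[np.pi,0,-np.pi+.02]).as_matrix()
  print("beta",b,"rest",ik(np.array([524.,308,127]),T(-b),30),"lift",ik(np.array([524.,308,245]),T(-b),30))
  for dy,ret in ((0,60),(0,0),(30,0)):
    print(dy,ret,M+(g+ret)*d, ik(M+[0,dy,0]+(g+ret)*d,T(FL-b),30))
E
python3 plan.py
```

```text
beta 20 rest [array([ 0.71,  0.53,  0.03, -0.23, -1.35, -2.18])] lift [array([ 0.71,  0.44,  0.17, -0.22, -1.57, -2.23])]
0 60 [516.73 -50.   244.5 ] [array([ 0.37, -0.09, -0.67,  0.2 , -0.68, -2.05])]
0 0 [555.29 -50.   198.54] [array([ 0.33,  0.03, -0.68,  0.22, -0.54, -2.05])]
30 0 [555.29 -50.   198.54] [array([ 0.39,  0.02, -0.7 ,  0.26, -0.54, -2.15])]
beta 25 rest [array([ 0.68,  0.57,  0.1 , -0.27, -1.45, -2.15])] lift [array([ 0.68,  0.49,  0.24, -0.27, -1.66, -2.21])]
0 60 [516.73 -50.   244.5 ] [array([ 0.34, -0.05, -0.57,  0.12, -0.8 , -1.97])]
0 0 [555.29 -50.   198.54] [array([ 0.31,  0.07, -0.58,  0.13, -0.68, -1.95])]
30 0 [555.29 -50.   198.54] [array([ 0.38,  0.06, -0.59,  0.15, -0.68, -2.04])]
beta 30 rest [array([ 0.66,  0.62,  0.17, -0.31, -1.55, -2.13])] lift [array([ 0.65,  0.53,  0.3 , -0.32, -1.76, -2.2 ])]
0 60 [516.73 -50.   244.5 ] [array([ 0.32,  0.  , -0.49,  0.07, -0.91, -1.91])]
0 0 [555.29 -50.   198.54] [array([ 0.29,  0.11, -0.48,  0.07, -0.81, -1.89])]
30 0 [555.29 -50.   198.54] [array([ 0.36,  0.11, -0.5 ,  0.08, -0.8 , -1.96])]
```

Emit:
play_rows --xyz '[[-3, 0, 0], [-8, 0, 3], [-12, 0, 15], [-15, 0, 30], [-15, 20, 40], [-14, 60, 40], [-12, 105, 40], [-10, 150, 40], [-9, 195, 40], [-8, 240, 40]]' --turn '[[0, 0.12, 0], [0, 0.25, 0], [0, 0.38, 0], [0, 0.5, 0], [0, 0.6, 0], [0, 0.62, 0], [0, 0.62, 0], [0, 0.62, 0], [0, 0.62, 0], [0, 0.62, 0]]'

```text
t: 15.75
tool_pos: [523.8, 185.5, 282.2]
tool_rot: [3.108, 0.0, -3.118]
ft_force: [1.9, 0.7, -0.5]
finger_gap: 0.154
```

Run:
```python
from h import *
s=ctrl.state();print(s["t"],s["tool_pos"],s["tool_rot"],s["ft_force"],s["joint_positions"],s["finger_gap"])
```

```text
15.75 [523.79 185.49 282.18] [ 3.11  0.   -3.12] [ 1.92  0.68 -0.5 ] [ 0.67  0.14 -0.2  -0.03 -1.21 -2.21] 0.15355350187678315
```

Emit:
play_rows --xyz '[[0, 40, 0], [0, 80, -10], [0, 110, -30], [0, 122.5, -40], [0, 122.5, -50], [0, 122.5, -50], [0, 122.5, -50]]' --turn '[[-0.034, 0, 0], [-0.034, 0, 0], [-0.034, 0, 0], [-0.034, 0, 0], [-0.034, 0, 0], [-0.034, 0, 0], [-0.034, 0, 0]]'

```text
t: 16.45
tool_pos: [524.2, 305.0, 232.5]
tool_rot: [-3.141, -0.001, -3.119]
ft_force: [0.6, 0.1, -0.9]
finger_gap: 0.153
```

Run:
```python
from h import *
save("wrist","w10",(240,150,400,290),4)
s=ctrl.state();print(s["t"],s["tool_pos"],s["tool_rot"],s["ft_force"],s["finger_gap"])
save("side","s10",(220,90,320,210),5)
```

```text
16.5 [524.44 305.11 233.01] [-3.14  0.   -3.12] [ 0.86 -0.66 -1.18] 0.15614769274043572
```

View pics/w10.png

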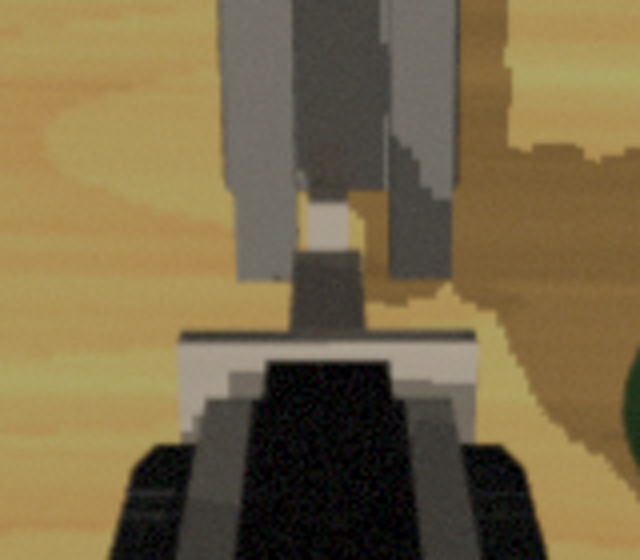

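View pics/s10.png

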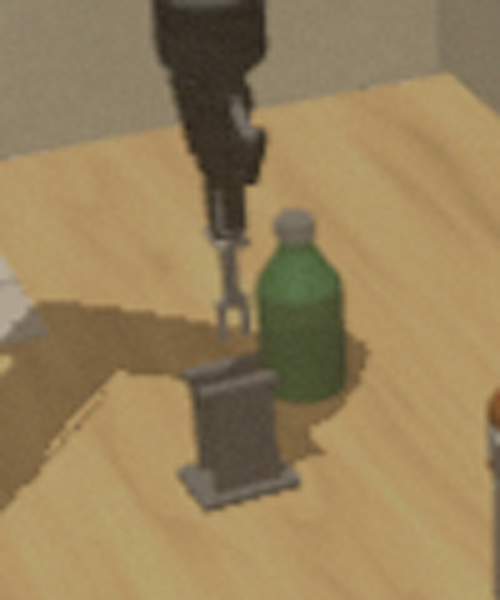

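Emit:
play_rows --xyz '[[0, 3, 0], [0, 3, 0], [0, 3, -25], [0, 3, -50], [0, 3, -75], [0, 3, -93], [0, 3, -102], [0, 3, -106], [0, 3, -109], [0, 3, -109]]' --turn '[[0, 0, 0], [0, 0, 0], [0, 0, 0], [0, 0, 0], [0, 0, 0], [0, 0, 0], [0, 0, 0], [0, 0, 0], [0, 0, 0], [0, 0, 0]]'

```text
t: 17.55
tool_pos: [524.5, 309.4, 124.2]
tool_rot: [3.142, 0.001, -3.118]
ft_force: [-0.7, -0.1, -0.9]
finger_gap: 0.153
```

Run:
```python
from h import *
save("wrist","w11",(180,200,460,400),2.8)
s=ctrl.state();print(s["t"],s["tool_pos"],s["tool_rot"],s["ft_force"],s["finger_gap"])
```

```text
17.6 [524.47 309.39 124.1 ] [ 3.14  0.   -3.12] [ 0.24  0.11 -1.87] 0.1531323480869343
```

View pics/w11.png

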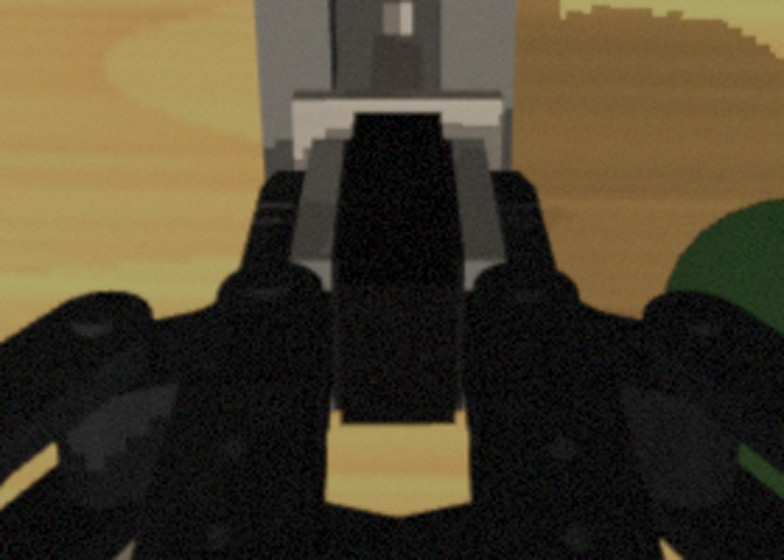

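Emit:
play_rows --xyz '[[0, 0, 0], [0, 0, 0], [0, 0, 0], [0, 0, 0], [0, 0, 3], [0, 0, 3], [0, 0, 3], [0, 0, 3]]' --turn '[[0, 0, 0], [0, 0, 0], [0, 0, 0], [0, 0, 0], [0, 0.12, 0], [0, 0.24, 0], [0, 0.349, 0], [0, 0.349, 0]]' --grip 0

```text
t: 18.4
tool_pos: [525.6, 308.3, 124.0]
tool_rot: [3.135, -0.355, -3.119]
ft_force: [0.0, -0.1, -0.2]
finger_gap: 0.999
```

Run:
```python
from h import *
save("wrist","w12",(180,200,460,400),2.8)
s=ctrl.state();print(s["t"],s["tool_pos"],s["tool_rot"],s["ft_force"],s["finger_gap"],s["joint_positions"])
save("side","s12",(220,90,320,210),5)
```

```text
18.45 [525.15 308.4  124.26] [ 3.14 -0.35 -3.12] [-0.3  -0.29  0.16] 0.9996291555296603 [ 0.71  0.53  0.04 -0.23 -1.35 -2.18]
```

View pics/w12.png

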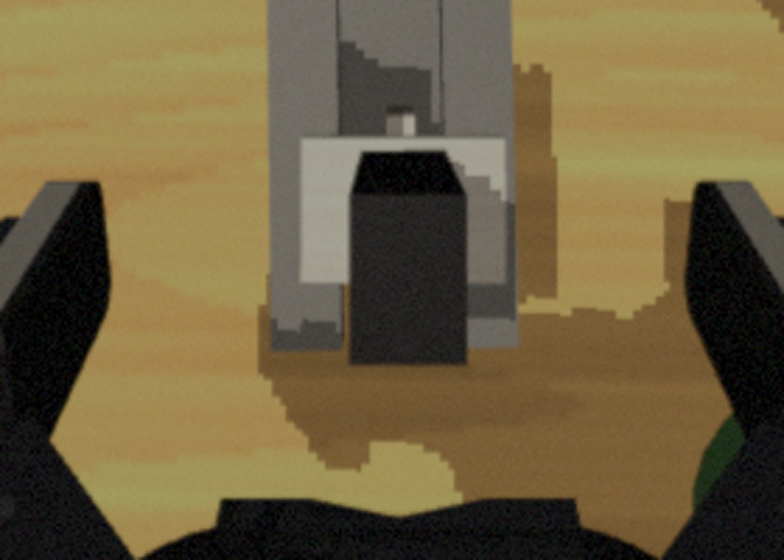

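View pics/s12.png

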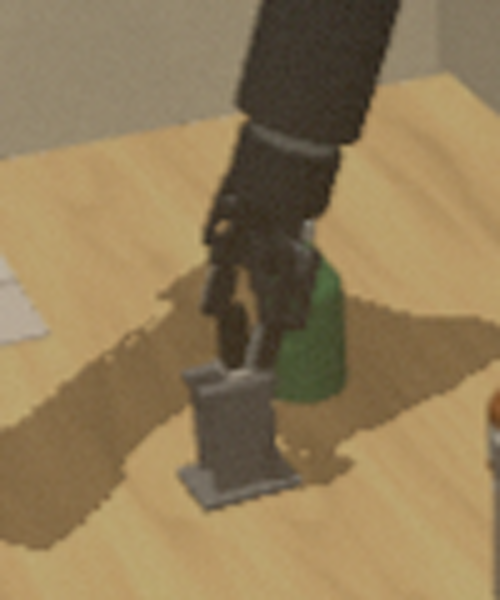

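Emit:
play_rows --xyz '[[0, 0.7, 2], [0, 0.7, 2], [0, 0.7, 2]]' --turn '[[0, 0, 0], [0, 0, 0], [0, 0, 0]]'

```text
t: 18.8
tool_pos: [523.5, 310.0, 129.0]
tool_rot: [3.133, -0.348, -3.115]
ft_force: [0.6, 0.2, 0.1]
finger_gap: 1.0
```

Emit:
play_rows --xyz '[[0, 0, 0], [0, 0, 0], [0, 0, 0], [0, 0, 0], [0, 0, 0], [0, 0, 0]]' --turn '[[0, 0, 0], [0, 0, 0], [0, 0, 0], [0, 0, 0], [0, 0, 0], [0, 0, 0]]' --grip 1 --newtons 100

```text
t: 19.4
tool_pos: [524.1, 309.6, 128.3]
tool_rot: [3.134, -0.349, -3.116]
ft_force: [-0.7, -0.9, 2.8]
finger_gap: 0.149
```

Run:
```python
from h import *
save("wrist","w13",(180,200,460,400),2.8)
s=ctrl.state();print(s["t"],s["tool_pos"],s["tool_rot"],s["ft_force"],s["finger_gap"],s["joint_positions"])
```

```text
19.45 [524.15 309.53 128.29] [ 3.13 -0.35 -3.12] [0.45 0.31 2.1 ] 0.15024747366535735 [ 0.71  0.53  0.04 -0.23 -1.36 -2.18]
```

View pics/w13.png

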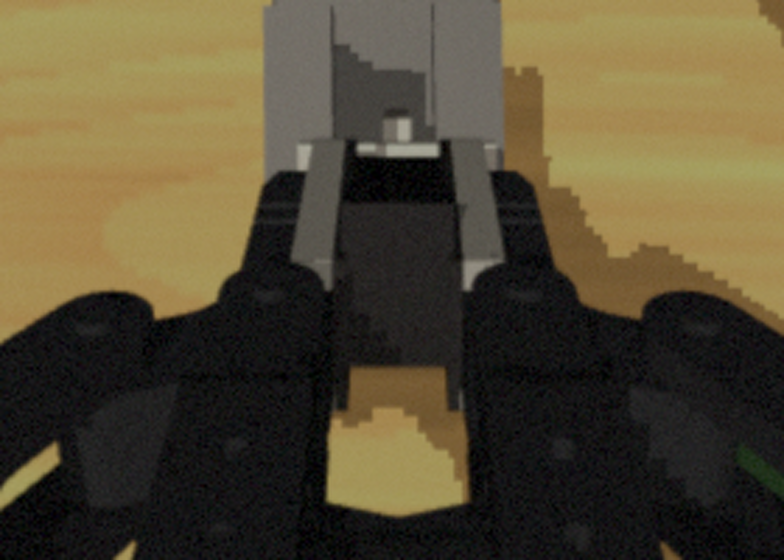

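Emit:
play_rows --xyz '[[0, 0, 30], [0, 0, 70], [0, 0, 112], [-10, -25, 130], [-15, -70, 145], [-20, -115, 147], [-25, -160, 147], [-25, -205, 147], [-25, -250, 147], [-25, -295, 147]]' --turn '[[0, 0, 0], [0, 0, 0], [0, 0, 0], [0, 0, 0], [0, -0.12, 0], [0, -0.24, 0], [0, -0.36, 0], [0, -0.48, 0], [0, -0.6, 0], [0, -0.698, 0]]'

```text
t: 20.45
tool_pos: [497.8, 13.3, 275.3]
tool_rot: [-3.133, 0.353, -3.115]
ft_force: [0.7, -1.8, 0.9]
finger_gap: 0.151
```

Emit:
play_rows --xyz '[[0, -30, -5], [0, -55, -15], [0, -64, -30], [0, -64, -30], [0, -64, -30]]' --turn '[[0, 0, 0], [0, 0, 0], [0, 0, 0], [0, 0, 0], [0, 0, 0]]'

```text
t: 20.95
tool_pos: [498.8, -49.6, 245.1]
tool_rot: [-3.132, 0.347, -3.117]
ft_force: [1.2, 1.0, -1.8]
finger_gap: 0.148
```

```bash
sed -i 's/R@np.array(L)/R@Ry(.349)@np.array(L)/; s/92.9/97.3/; s/106.9/111.3/' look.py; sed -i '1a Ry=lambda a:Rn.from_euler("y",a).as_matrix()' look.py; python3 look.py 14; python3 look.py 15|head -1
```

```text
21.0 [499.23 -49.07 245.56] [-3.13  0.35 -3.12] [ 0.35  0.38 -0.67] [ 0.39 -0.13 -0.7   0.21 -0.69 -2.07] 0.14834249210185077
bar_bare []
collar []
hanger [(array([296.8, 220.7]), 0.77, array([618.26, -72.01,  69.  ]))]
side [(array([315.3, 191.4]), 0.53)] [(array([331.9, 199.1]), 0.98)]
mouth/tip (0, 0, 97.3) [499.19 -49.96 148.27] [321.28 161.75] [297.99 203.46]
mouth/tip (12, 0, 111.3) [487.19 -50.35 134.27] [321.31 133.25] [294.55 208.29]
21.35 [499.12 -48.9  245.33] [-3.13  0.35 -3.12] [-0.54  0.2  -0.76] [ 0.39 -0.13 -0.7   0.21 -0.69 -2.07] 0.15025293505743617
```

View pics/w14.png

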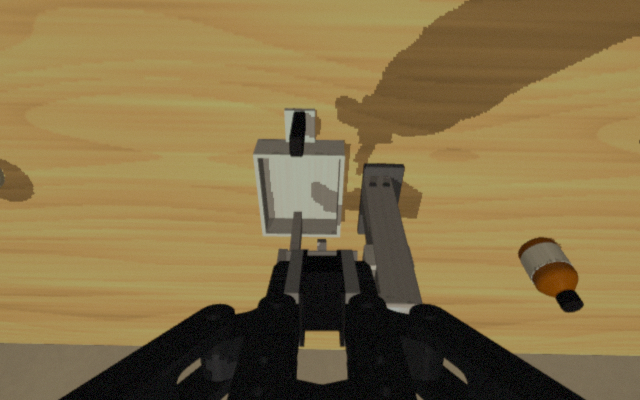

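View pics/s14.png

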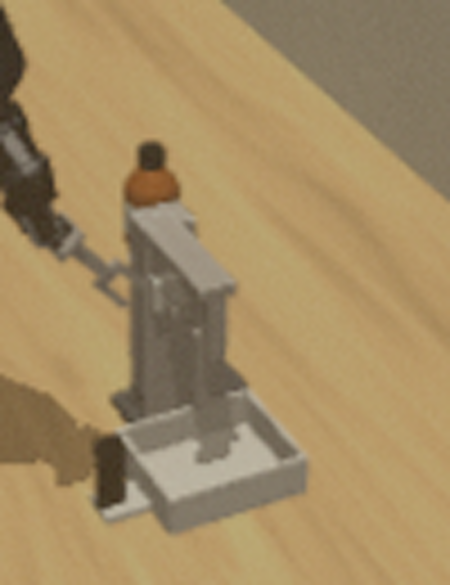

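```bash
sed -i 's/Ry(.349)/Ry(-.349)/' look.py
python3 - <<'E'
from h import *
import cv2
s=ctrl.state()
R=Rn.from_euler("xyz",s["tool_rot"]).as_matrix()@Rn.from_euler("y",-.349).as_matrix()
save("scene","c16",(260,130,360,230),6)
print("scene",lm("scene","fork_mouth"),lm("scene","bar_bare"),lm("scene","collar"))
save("side","s16",(290,150,370,230),7.5)
print("side",lm("side","fork_mouth"),lm("side","bar_bare"),lm("side","collar"))
for n,X in [("mouth",s["tool_pos"]+R@[0,0,97.3]),("tipctr",s["tool_pos"]+R@[0,0,111.3]),("bar",[616.7,-49.7,125]),("collar",[616.5,-39,125]),("corner -14,-14,177",[602.7,-84.7,177]),("-14,98,177",[601,27,177])]:
    X=np.array(X);a=proj("side",X);b=proj("scene",X);print(n,X,a,(a-[290,150])*7.5,b,(b-[260,130])*6)
E
```

```text
scene [(array([311.5, 184.7]), 0.7)] [(array([308.9, 194.8]), 0.61)] [(array([318.9, 157.4]), 0.45), (array([306.2, 195.1]), 0.4)]
side [] [(array([331.7, 198.6]), 0.65)] [(array([333.5, 197.8]), 0.6)]
mouth [561.44 -48.64 170.48] [316.41 192.15] [198.11 316.15] [315.17 176.21] [331.01 277.24]
tipctr [570.43 -48.54 159.75] [319.1  194.33] [218.26 332.47] [313.85 180.27] [323.13 301.61]
bar [616.7 -49.7 125. ] [332.69 200.06] [320.14 375.44] [306.65 196.62] [279.93 399.71]
collar [616.5 -39.  125. ] [331.12 198.32] [308.39 362.44] [309.58 197.77] [297.46 406.61]
corner -14,-14,177 [602.7 -84.7 177. ] [333.87 193.07] [329.01 323.  ] [299.1  178.99] [234.6  293.95]
-14,98,177 [601  27 177] [317.71 175.5 ] [207.82 191.22] [330.39 191.08] [422.36 366.46]
```

View pics/s16.png

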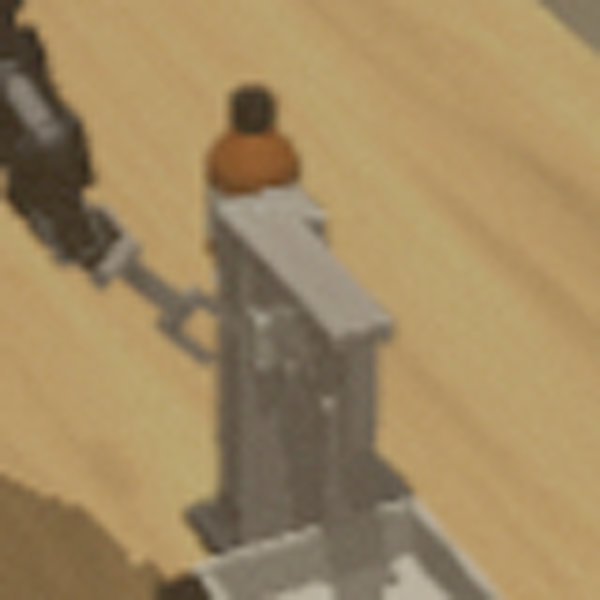

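View pics/c16.png

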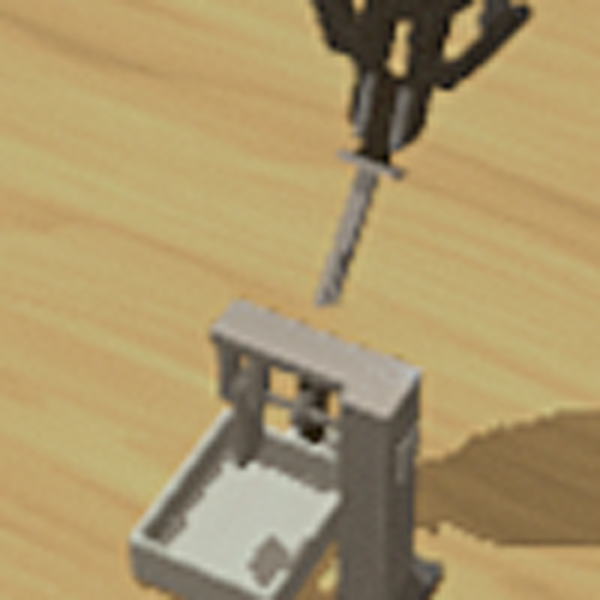

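Emit:
play_rows --xyz '[[5, 0, -8], [10, 0, -16], [15, -0.5, -16.5], [20, -0.5, -16.5], [20, -0.5, -16.5], [20, -0.5, -16.5]]' --turn '[[0, 0, 0], [0, 0, 0], [0, 0, 0], [0, 0, 0], [0, 0, 0], [0, 0, 0]]'

```text
t: 22.65
tool_pos: [519.2, -49.9, 228.6]
tool_rot: [-3.132, 0.348, -3.117]
ft_force: [-0.5, 0.1, -1.6]
finger_gap: 0.151
```

```bash
cat > look2.py <<'E'
from h import *
import sys
tag=sys.argv[1]
save("scene","c"+tag,(260,150,340,230),7.5)
save("side","s"+tag,(290,150,370,230),7.5)
s=ctrl.state();print(s["t"],s["tool_pos"],s["tool_rot"],s["ft_force"],s["finger_gap"])
R=Rn.from_euler("xyz",s["tool_rot"]).as_matrix()@Rn.from_euler("y",-.349).as_matrix()
for n,X in [("mouth",s["tool_pos"]+R@[0,0,97.3]),("tipctr",s["tool_pos"]+R@[0,0,111.3]),("bar",[616.7,-49.7,125])]:
    X=np.array(X);a=proj("side",X);b=proj("scene",X);print(n,X,(a-[290,150])*7.5,(b-[260,150])*7.5)
a=cv2.imread(f"pics/s{tag}.png");b=cv2.imread(f"pics/c{tag}.png")
cv2.imwrite(f"pics/m{tag}.png",cv2.resize(np.hstack([a,b]),None,fx=.66,fy=.66,interpolation=cv2.INTER_AREA))
E
python3 look2.py 17
```

```text
22.75 [518.9  -49.9  228.67] [-3.13  0.35 -3.12] [ 0.11  0.2  -0.73] 0.14970079111313092
mouth [581.38 -49.2  154.08] [243.21 338.18] [390.36 251.63]
tipctr [590.36 -49.1  143.35] [262.84 354.17] [380.54 282.01]
bar [616.7 -49.7 125. ] [320.14 375.44] [349.91 349.64]
```

View pics/m17.png

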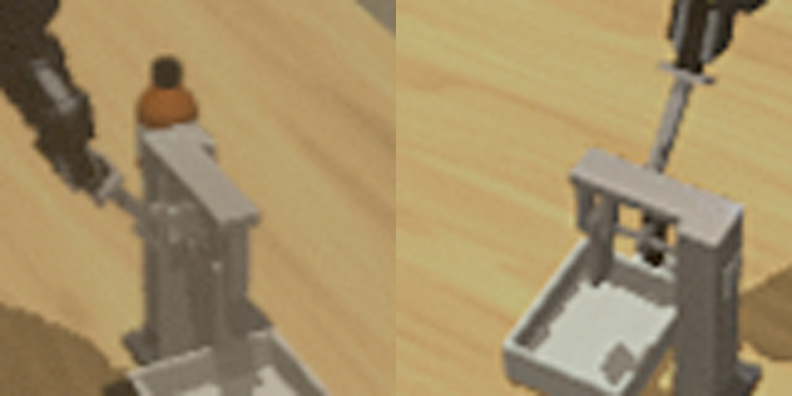

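Emit:
play_rows --xyz '[[4, 0, -5], [8, 0, -10], [12, 0, -15], [16, 0, -19], [18, 0, -17.5], [20, 0, -15.5], [22, 0, -14], [22, 0, -14], [22, 0, -14]]' --turn '[[0, 0, 0], [0, 0, 0], [0, 0, 0], [0, 0, 0], [0, 0, 0], [0, 0, 0], [0, 0, 0], [0, 0, 0], [0, 0, 0]]'

```text
t: 23.65
tool_pos: [541.0, -49.8, 214.8]
tool_rot: [-3.132, 0.349, -3.116]
ft_force: [-0.2, -0.0, -1.5]
finger_gap: 0.146
```

```bash
python3 look2.py 18
python3 - <<'E'
from h import *
save("wrist","w18")
E
```

```text
23.75 [540.86 -49.86 214.67] [-3.13  0.35 -3.12] [-0.04  0.73 -1.7 ] 0.14719631378079953
mouth [603.34 -49.14 140.09] [291.06 352.99] [365.91 306.49]
tipctr [612.33 -49.04 129.35] [310.17 368.7 ] [356.11 336.84]
bar [616.7 -49.7 125. ] [320.14 375.44] [349.91 349.64]
```

View pics/s18.png

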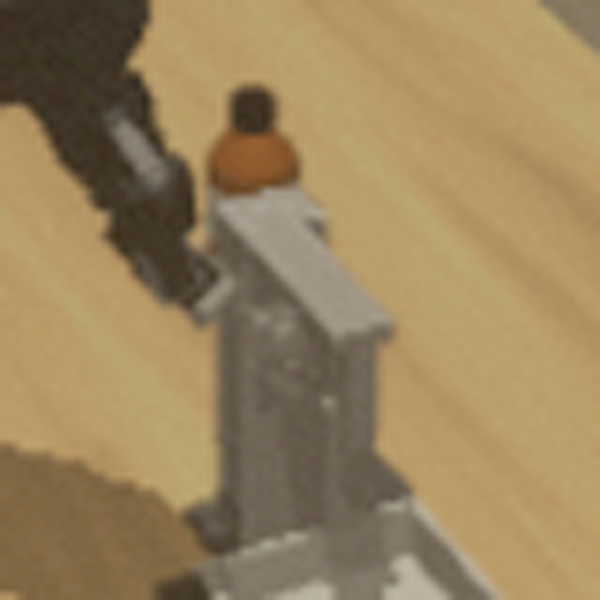

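View pics/c18.png

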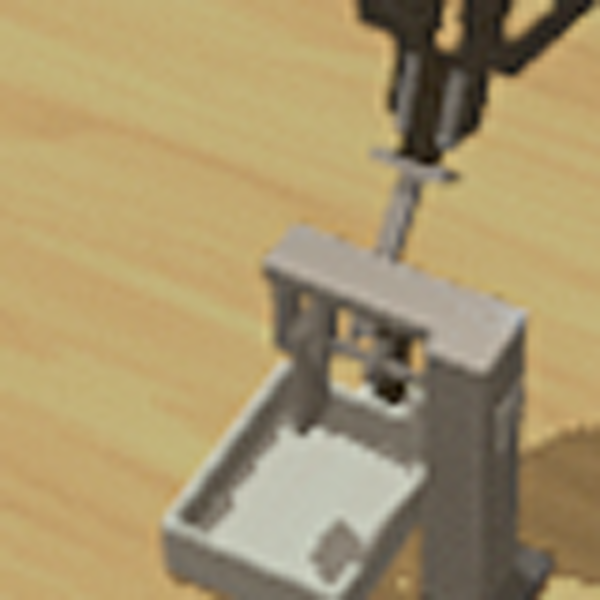

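View pics/w18.png

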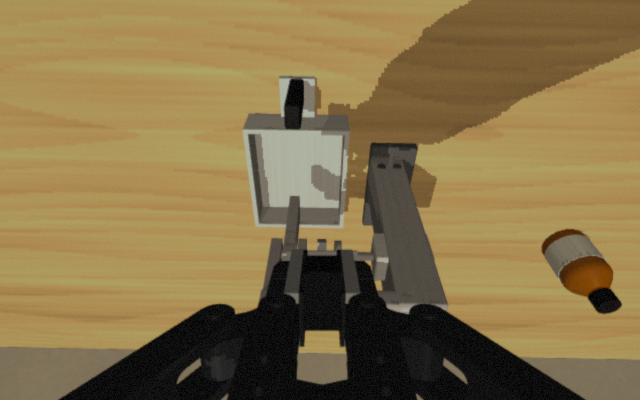

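Run:
```python
from h import *
im=cv2.imread("pics/w18.png");cv2.imwrite("pics/w18b.png",cv2.resize(im[215:315,255:395],None,fx=5.5,fy=5.5,interpolation=2))
print("wrist",[(n,lm("wrist",n)[:1]) for n in ["collar","bar_bare","fork_mouth"]])
```

```text
wrist [('collar', [(array([333.9, 256.5]), 0.64)]), ('bar_bare', []), ('fork_mouth', [(array([322.1, 256.7]), 0.94)])]
```

View pics/w18b.png

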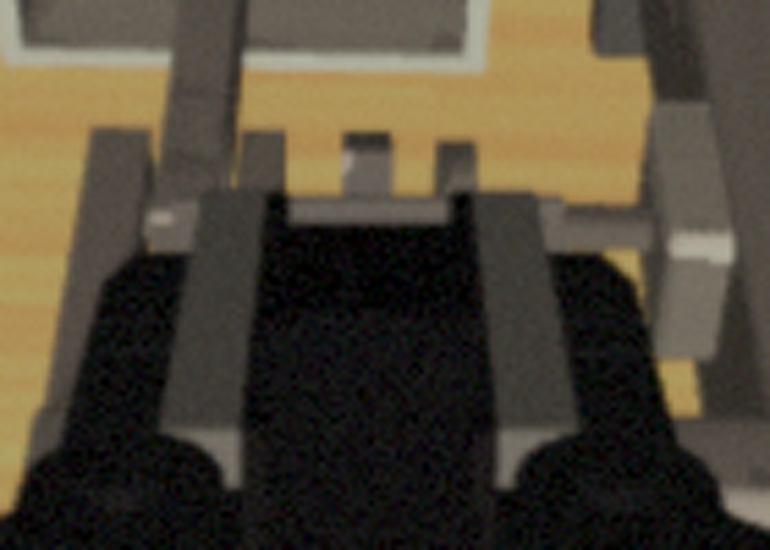

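Run:
```python
from h import *
print(atz("wrist",(255+610/5.5,215+229/5.5),125), atz("wrist",(255+165/5.5,215+228/5.5),125))
s=ctrl.state();print(s["tool_pos"])
R=Rn.from_euler("xyz",s["tool_rot"]).as_matrix()@Rn.from_euler("y",-.349).as_matrix()
for L in [(12,0,111.3),(6,0,111.3),(12,0,97.3),(-6,0,111.3)]:
  q=proj("wrist",s["tool_pos"]+R@np.array(L)); print(L,q,(q-[255,215])*5.5)
```

```text
[615.62 -17.05 125.  ] [617.32 -75.54 125.  ]
[540.92 -49.84 214.63]
(12, 0, 111.3) [321.7  239.94] [366.86 137.18]
(6, 0, 111.3) [321.7  248.46] [366.84 184.01]
(12, 0, 97.3) [321.71 241.59] [366.91 146.24]
(-6, 0, 111.3) [321.69 265.53] [366.8  277.92]
```

Emit:
play_rows --xyz '[[2.6, 0, -3], [5.2, 0, -6.1], [7.7, 0, -9.2], [10.3, 0, -12.2], [12.9, 0, -15.3], [12.9, 0, -15.3], [12.9, 0, -15.3]]' --turn '[[0, 0, 0], [0, 0, 0], [0, 0, 0], [0, 0, 0], [0, 0, 0], [0, 0, 0], [0, 0, 0]]'

```text
t: 24.65
tool_pos: [553.9, -49.9, 199.1]
tool_rot: [-3.132, 0.348, -3.116]
ft_force: [-0.4, 0.1, -0.9]
finger_gap: 0.146
```

```bash
cat > look3.py <<'E'
from h import *
import sys
tag=sys.argv[1]
im=optics.grab_frame("wrist")[:,:,::-1];cv2.imwrite(f"pics/w{tag}.png",im)
s=ctrl.state();print(s["t"],s["tool_pos"],s["tool_rot"],s["ft_force"],s["ft_torque"],s["finger_gap"])
cv2.imwrite(f"pics/w{tag}b.png",cv2.resize(im[215:315,255:395],None,fx=5.5,fy=5.5,interpolation=2))
save("side","s"+tag,(290,150,370,230),7.5)
E
python3 look3.py 19
```

```text
24.7 [553.85 -49.9  199.2 ] [-3.13  0.35 -3.12] [-0.07  0.03 -2.08] [-0.03  1.27 -0.03] 0.1497083828462608
```

View pics/w19b.png

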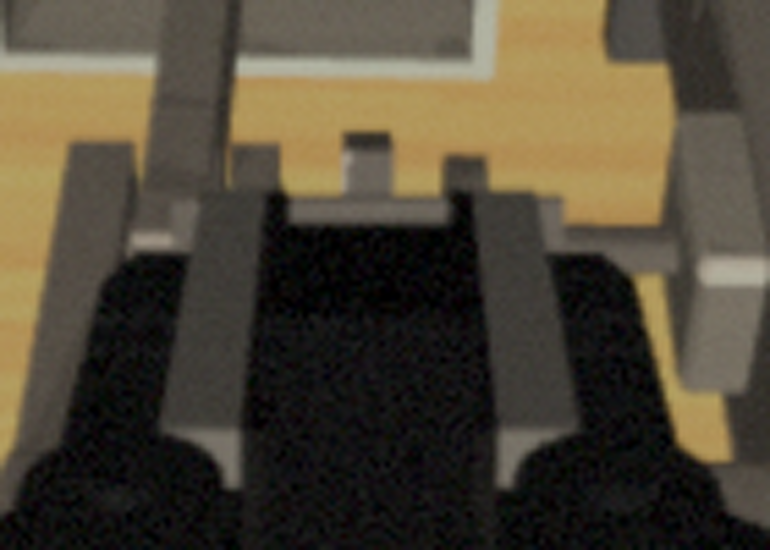

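View pics/s19.png

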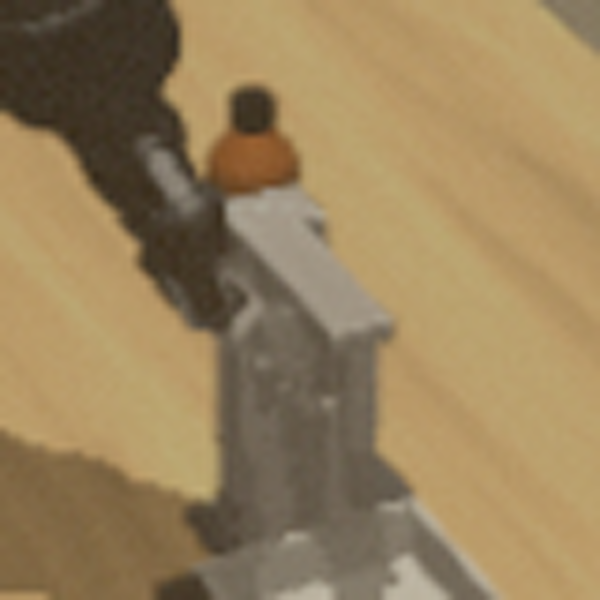

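Emit:
play_rows --xyz '[[0, 3, 0], [-0.2, 6, 0], [-0.3, 9, 0], [-0.3, 12, 0], [-0.4, 15, 0], [-0.5, 18, 0], [-0.6, 21, 0], [-0.6, 23, 0], [-0.6, 23, 0]]' --turn '[[0, 0, 0], [0, 0, 0], [0, 0, 0], [0, 0, 0], [0, 0, 0], [0, 0, 0], [0, 0, 0], [0, 0, 0], [0, 0, 0]]'

```text
t: 25.65
tool_pos: [553.4, -26.6, 199.4]
tool_rot: [-3.132, 0.348, -3.116]
ft_force: [3.1, -3.6, -1.0]
finger_gap: 0.148
```

```bash
python3 look3.py 20
```

```text
25.7 [553.39 -26.73 199.37] [-3.13  0.35 -3.12] [ 1.66 -3.43 -1.31] [-1.41  0.32 -0.61] 0.14223015831788052
```

View pics/w20b.png

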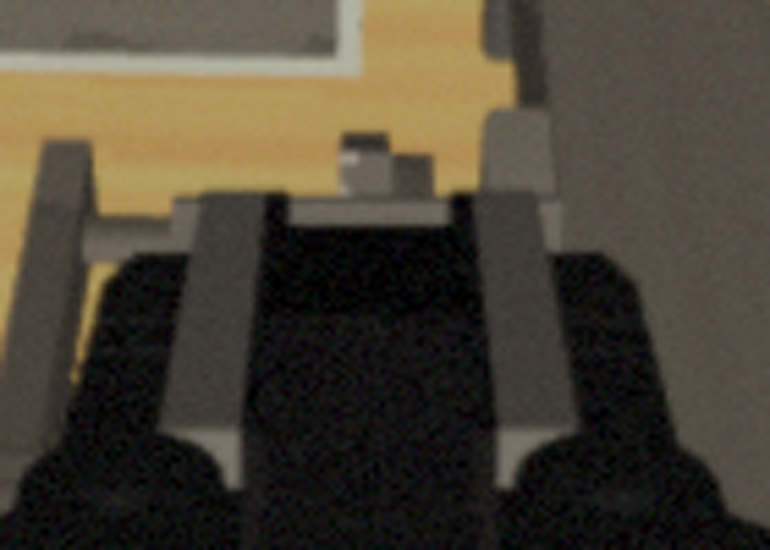

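Emit:
play_rows --xyz '[[0, 1.5, 0], [0, 3, 0], [0, 4, 0], [0, 4, 0]]' --turn '[[0, 0, 0], [0, 0, 0], [0, 0, 0], [0, 0, 0]]'

```text
t: 26.15
tool_pos: [553.3, -23.1, 199.3]
tool_rot: [-3.132, 0.348, -3.116]
ft_force: [2.7, -5.5, -0.9]
finger_gap: 0.151
```

```bash
python3 look3.py 21;python3 - <<'E'
from h import *
save("scene","c21",(260,150,340,230),7)
E
```

```text
26.2 [553.25 -23.08 199.3 ] [-3.13  0.35 -3.12] [ 3.34 -6.13 -0.74] [-2.29 -0.17 -1.07] 0.14829637670784307
```

View pics/w21.png

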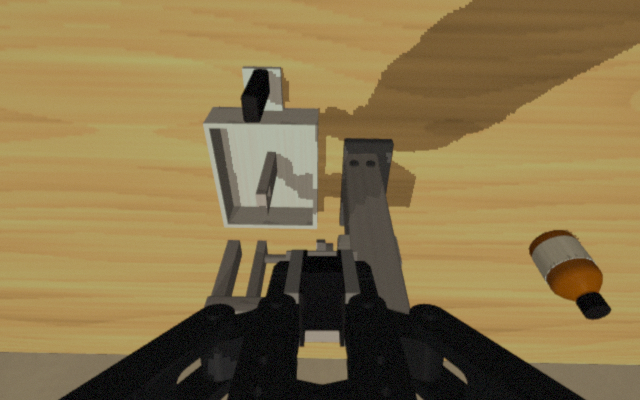

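View pics/c21.png

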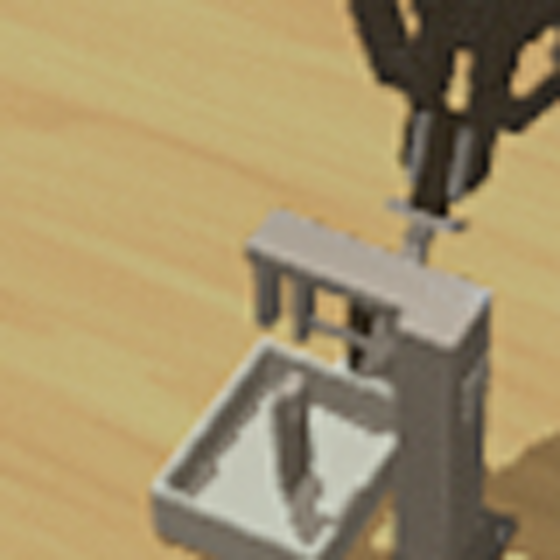

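Emit:
play_rows --xyz '[[0, 0, 0], [0, -3, 0], [0.1, -6, 0], [0.2, -9, 0], [0.3, -12, 0], [0.4, -15, 0], [0.5, -18, 0], [0.6, -21, 0], [0.6, -24, 0], [0.6, -26.5, 0]]' --turn '[[0, 0, 0], [0, 0, 0], [0, 0, 0], [0, 0, 0], [0, 0, 0], [0, 0, 0], [0, 0, 0], [0, 0, 0], [0, 0, 0], [0, 0, 0]]'

```text
t: 27.3
tool_pos: [553.7, -49.5, 199.0]
tool_rot: [-3.132, 0.348, -3.116]
ft_force: [0.2, 0.9, -0.6]
finger_gap: 0.151
```

```bash
python3 look3.py 22
```

```text
27.35 [553.74 -49.64 199.07] [-3.13  0.35 -3.12] [ 0.16 -0.35 -0.31] [-0.08  1.25 -0.02] 0.15403208730177156
```

View pics/w22.png

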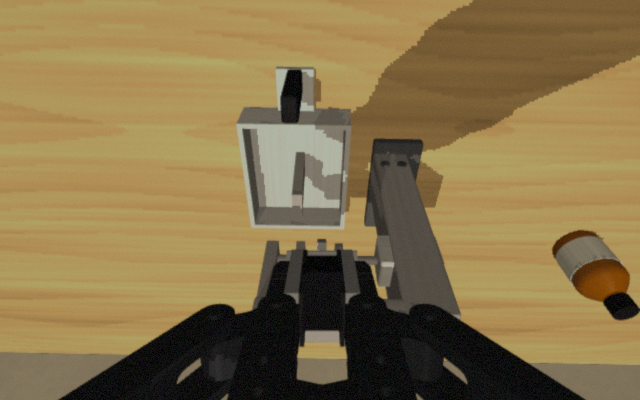

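View pics/w22b.png

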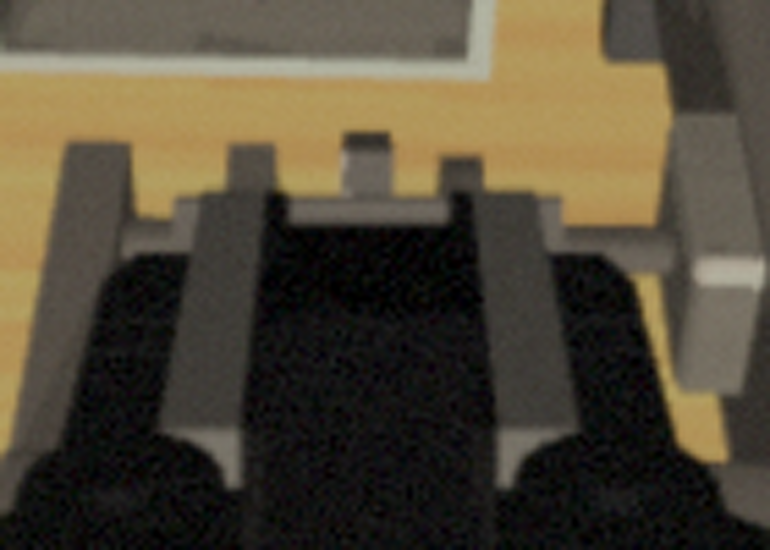

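Emit:
play_rows --xyz '[[-3.2, 0, 3.8], [-6.5, 0, 7.6], [-9.7, 0, 11.5], [-12.9, 0, 15.3], [-16, 0, 12.7], [-19, 0, 10.2], [-27, 0, 19.8], [-38, 0, 30], [-55, 0, 40], [-60, 0, 50]]' --turn '[[0, 0, 0], [0, 0, 0], [0, 0, 0], [0, 0, 0], [0, 0, 0], [0, 0, 0], [0, 0, 0], [0, 0, 0], [0, 0, 0], [0, 0, 0]]'

```text
t: 28.4
tool_pos: [492.0, -49.7, 249.8]
tool_rot: [-3.132, 0.348, -3.117]
ft_force: [1.4, -0.4, -1.6]
finger_gap: 0.152
```

```bash
python3 look3.py 23
python3 - <<'E'
from h import *
save("scene","c23",(260,150,340,230),7)
print(lm("scene","hanger"),lm("scene","hanger_mid"))
E
```

```text
28.45 [492.88 -49.48 251.93] [-3.13  0.35 -3.12] [ 1.2  -0.74  0.84] [-0.    1.09  0.01] 0.14958246776360629
[(array([301.4, 216.5]), 0.5), (array([415.9, 239.2]), 0.43), (array([372.3, 275.8]), 0.16)] [(array([299.7, 212.1]), 0.52)]
```

View pics/w23.png

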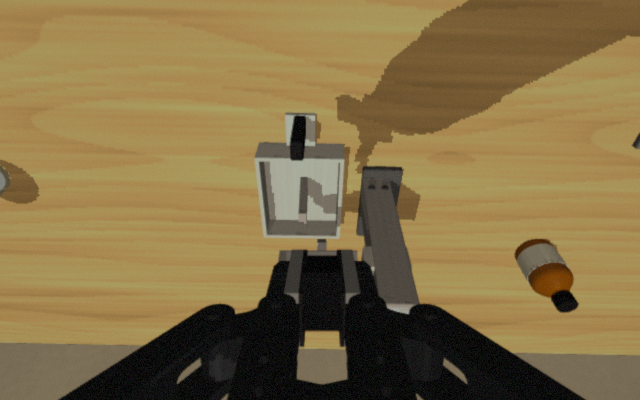

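View pics/c23.png

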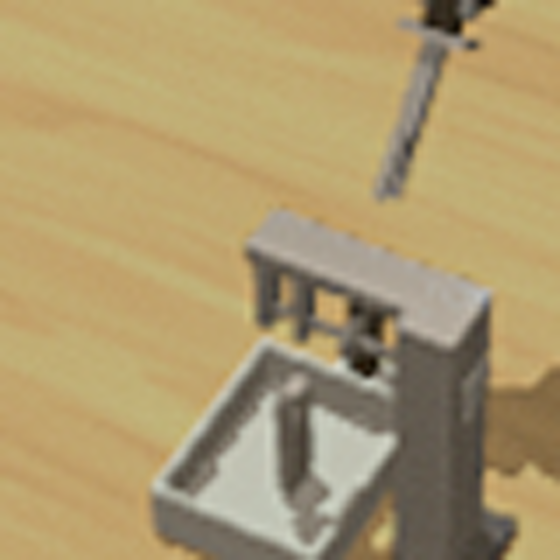

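Emit:
play_rows --xyz '[[0, 20, 15], [0, 60, 25], [5, 105, 25], [10, 150, 25], [20, 195, 15], [25, 240, 5], [31, 285, -5], [31.6, 325, -15], [31.6, 350, -17], [31.6, 359, -17]]' --turn '[[0, 0.1, 0], [0, 0.22, 0], [0, 0.34, 0], [0, 0.46, 0], [0, 0.58, 0], [0, 0.698, 0], [0, 0.698, 0], [0, 0.698, 0], [0, 0.698, 0], [0, 0.698, 0]]'

```text
t: 29.65
tool_pos: [525.2, 311.8, 230.0]
tool_rot: [3.136, -0.352, -3.115]
ft_force: [0.5, -0.2, -0.4]
finger_gap: 0.149
```

Emit:
play_rows --xyz '[[0, 0, 0], [0, 0, 0]]' --turn '[[0, 0, 0], [0, 0, 0]]'

```text
t: 29.85
tool_pos: [525.7, 308.8, 232.6]
tool_rot: [3.134, -0.349, -3.117]
ft_force: [-0.6, 0.5, -0.5]
finger_gap: 0.148
```

Run:
```python
from h import *
save("wrist","w24",(240,150,400,290),4)
s=ctrl.state();print(s["t"],s["tool_pos"],s["tool_rot"],s["ft_force"],s["finger_gap"])
save("side","s24",(220,90,320,210),5)
s=ctrl.state();print(s["t"],s["tool_pos"],s["tool_rot"])
```

```text
29.9 [525.68 308.52 232.88] [ 3.13 -0.35 -3.12] [ 0.44  1.34 -1.92] 0.14863619650286358
29.95 [525.74 308.41 233.03] [ 3.13 -0.35 -3.12]
```

View pics/w24.png

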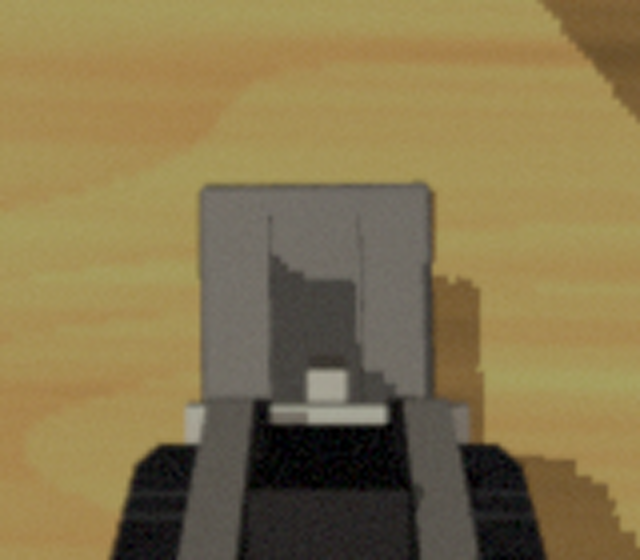

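View pics/s24.png

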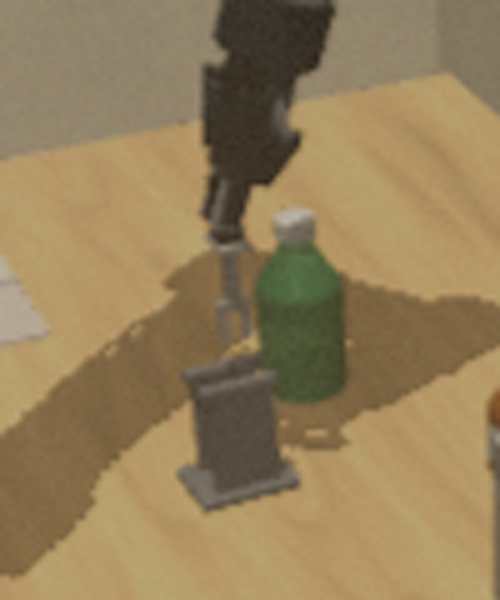

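Run:
```python
from h import *
save("wrist","w25",(240,150,400,290),4)
s=ctrl.state();print(s["t"],s["tool_pos"],s["tool_rot"])
q=lambda p,z:atz("wrist",(p[0]/4+240,p[1]/4+150),z)
for p in [(202,215),(270,215),(358,215),(432,215),(202,390),(269,390),(432,390)]: print(p,q(p,95))
R=Rn.from_euler("xyz",s["tool_rot"]).as_matrix()@Rn.from_euler("y",-.349).as_matrix()
for L in (33.3,97.3,111.3): print(s["tool_pos"]+R@[0,0,L])
a=cv2.imread("pics/w24.png").astype(int);b=cv2.imread("pics/w25.png").astype(int);print(abs(a-b).mean())
```

```text
30.0 [525.73 308.45 233.07] [ 3.13 -0.35 -3.12]
(202, 215) [488.19 284.16  95.  ]
(270, 215) [487.9  297.49  95.  ]
(358, 215) [487.52 314.75  95.  ]
(432, 215) [487.2  329.28  95.  ]
(202, 390) [522.35 285.03  95.  ]
(269, 390) [522.07 298.1   95.  ]
(432, 390) [521.39 329.93  95.  ]
[525.73 308.71 199.77]
[525.73 309.2  135.78]
[525.73 309.31 121.78]
2.1020182291666667
```

View pics/w25.png

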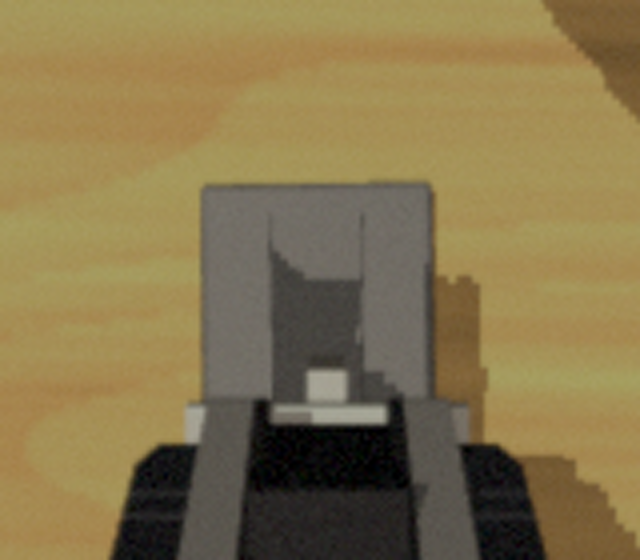

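Emit:
play_rows --xyz '[[-3, -2, 0], [-3, -2, 0], [-3, -2, -20], [-3, -2, -40], [-3, -2, -60], [-3, -2, -80], [-3, -2, -92], [-3, -2, -96], [-3, -2, -100], [-3, -2, -100]]' --turn '[[0, 0, 0], [0, 0, 0], [0, 0, 0], [0, 0, 0], [0, 0, 0], [0, 0, 0], [0, 0, 0], [0, 0, 0], [0, 0, 0], [0, 0, 0]]'

```text
t: 31.0
tool_pos: [522.7, 307.7, 132.6]
tool_rot: [3.134, -0.349, -3.116]
ft_force: [-0.9, 0.4, -1.8]
finger_gap: 0.149
```

Run:
```python
from h import *
save("wrist","w26",(180,200,460,400),2.8)
s=ctrl.state();print(s["t"],s["tool_pos"],s["tool_rot"],s["ft_force"],s["finger_gap"])
save("side","s26",(220,90,320,210),5)
```

```text
31.05 [522.8  307.8  132.92] [ 3.13 -0.35 -3.12] [-0.42 -0.71 -1.42] 0.150941793748569
```

View pics/w26.png

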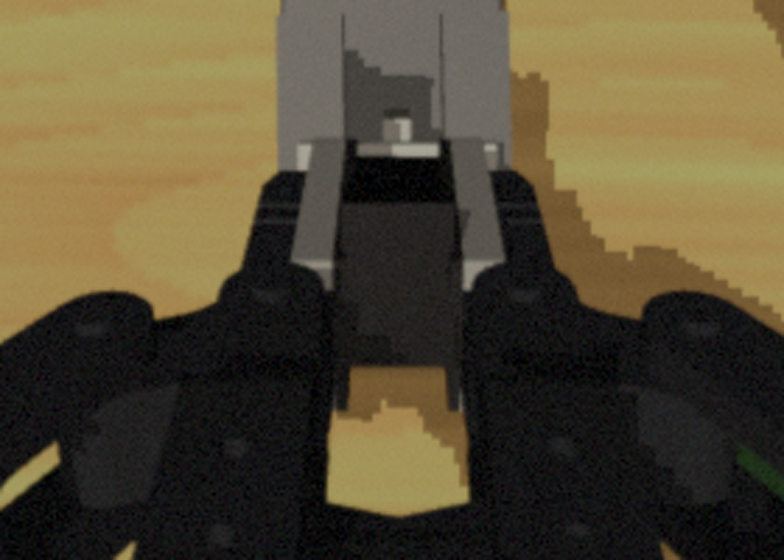

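View pics/s26.png

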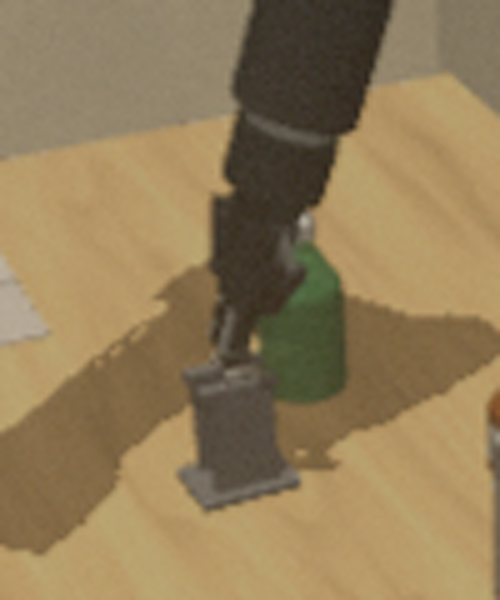

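Fork in the slot, centred (slot 344–441, fork 397). Lower the last 4.5 mm and release.

Emit:
play_rows --xyz '[[0, 0, -2], [0, 0, -3.5], [0, 0, -4.5], [0, 0, -4.5]]' --turn '[[0, 0, 0], [0, 0, 0], [0, 0, 0], [0, 0, 0]]'

```text
t: 31.5
tool_pos: [522.5, 307.7, 128.3]
tool_rot: [3.134, -0.349, -3.116]
ft_force: [0.1, 0.5, 4.3]
finger_gap: 0.151
```

Run:
```python
from h import *
s=ctrl.state();print(s["t"],s["tool_pos"],s["tool_rot"],s["ft_force"],s["finger_gap"])
```

```text
31.5 [522.52 307.69 128.29] [ 3.13 -0.35 -3.12] [0.08 0.55 4.28] 0.15127079378590025
```

Emit:
play_rows --xyz '[[0, 0, 0], [0, 0, 0], [0, 0, 0], [0, 0, 0], [0, 0, 0], [5, 0, 15], [15, 0, 45], [20, 0, 90], [0, 0, 130], [-30, 0, 150]]' --turn '[[0, 0, 0], [0, 0, 0], [0, 0, 0], [0, 0, 0], [0, 0, 0], [0, 0, 0], [0, 0, 0], [0, 0, 0], [0, -0.12, 0], [0, -0.24, 0]]' --grip 0

```text
t: 32.5
tool_pos: [495.6, 308.7, 279.4]
tool_rot: [3.139, -0.103, -3.12]
ft_force: [-1.6, 1.2, 2.2]
finger_gap: 0.997
```

Emit:
play_rows --xyz '[[-20, 0, 0], [-30, 0, 0], [-30, 0, 0]]' --turn '[[0, -0.11, 0], [0, -0.11, 0], [0, -0.11, 0]]'

```text
t: 32.8
tool_pos: [460.5, 307.5, 279.0]
tool_rot: [3.141, 0.001, -3.115]
ft_force: [0.3, 0.7, -0.7]
finger_gap: 1.002
```

Run:
```python
from h import *
save("wrist","w27")
s=ctrl.state();print(s["t"],s["tool_pos"],s["tool_rot"],s["ft_force"],s["finger_gap"])
for n,z in [("rest",0),("fork",95),("fork_grip",123)]: print(n,[(p,sc,atz("wrist",p,z)) for p,sc in lm("wrist",n)][:1])
save("side","s27",(230,130,390,250),5)
print([(n,lm("side",n)[:1]) for n in ["fork","rest","hanger","hanger_mid","pan","collar"]])
save("scene","c27",(260,150,340,230),7)
```

```text
32.85 [461.89 307.99 278.78] [ 3.14  0.   -3.12] [-0.04  0.48 -0.31] 0.9992301166192218
rest [(array([320.1, 202.3]), 0.9, array([518.45, 307.59,   0.  ]))]
fork [(array([321.2, 205.2]), 0.72, array([489.65, 308.16,  95.  ]))]
fork_grip [(array([324.7, 251.6]), 0.98, array([522.01, 311.74, 123.  ]))]
[('fork', [(array([266.4, 161.9]), 0.56)]), ('rest', [(array([266.4, 186.7]), 0.61)]), ('hanger', [(array([332.2, 200.1]), 0.7)]), ('hanger_mid', [(array([336.8, 224.9]), 0.57)]), ('pan', [(array([337.4, 234.6]), 0.96)]), ('collar', [(array([330.2, 200.1]), 0.61)])]
```

View pics/w27.png

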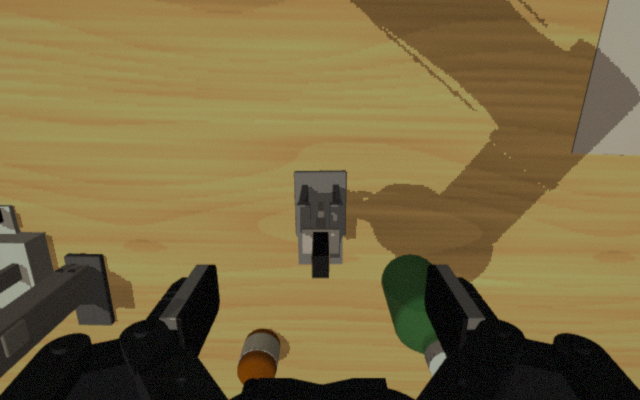

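View pics/s27.png

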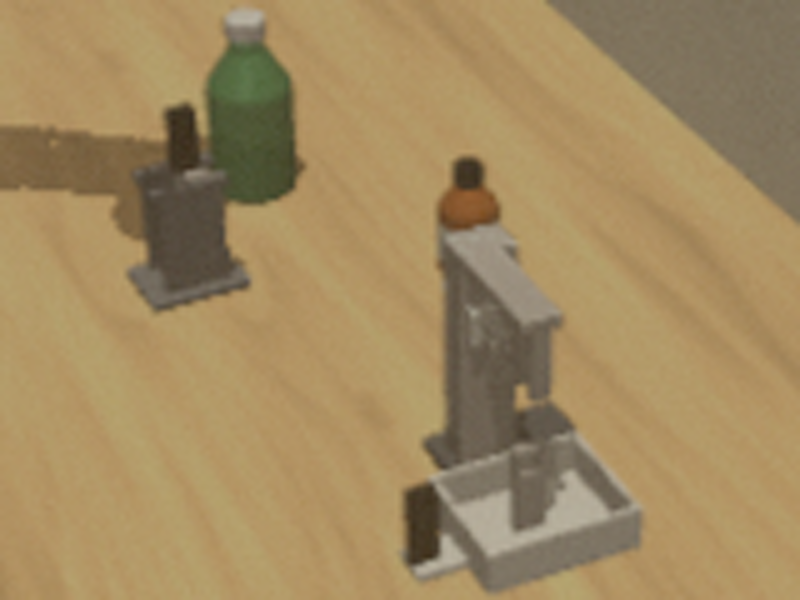

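View pics/c27.png

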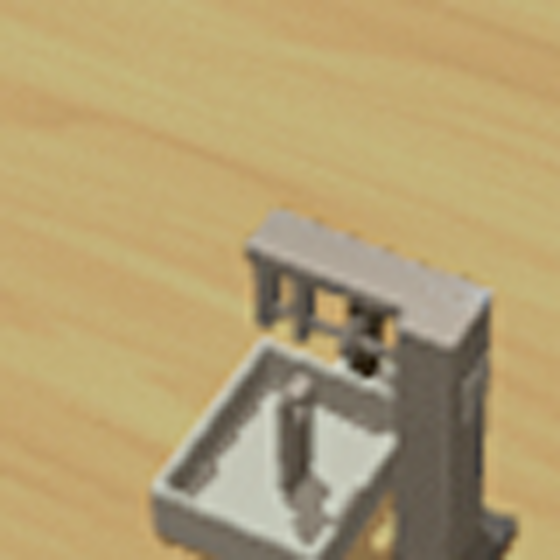

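Run:
```python
from h import *
print("mid",atz("side",(336.8,224.9),34),"pan side",atz("side",(337.4,234.6),0))
a=cv2.imread("pics/w27.png")[155:295,270:390];a=cv2.resize(a,None,fx=4.2,fy=4.2,interpolation=2)
b=cv2.imread("pics/side0.png")[160:250,310:360];c=optics.grab_frame("side")[:,:,::-1][160:250,310:360]
bc=cv2.resize(np.hstack([b,c]),None,fx=6,fy=6,interpolation=2)[:588]
n=min(a.shape[0],bc.shape[0]);o=np.hstack([a[:n],bc[:n]]);cv2.imwrite("pics/f.png",cv2.resize(o,None,fx=.7,fy=.7))
for n,z in [("pan",0),("pan_grip",40)]: print(n,[(p,sc,atz("side",p,z)) for p,sc in lm("side",n)][:2])
optics.grab_frame("scene")
for n,z in [("pan",0),("pan_grip",40),("hanger_mid",34),("hanger",4)]: print(n,[(p,sc,atz("scene",p,z)) for p,sc in lm("scene",n)][:2])
print(ctrl.state()["t"])
```

```text
mid [624.9  -65.05  34.  ] pan side [623.53 -73.2    0.  ]
pan [(array([361. , 360.3]), 0.86, array([ 458.64, -523.07,    0.  ])), (array([337. , 238.7]), 0.85, array([612.92, -91.23,   0.  ]))]
pan_grip [(array([369.7, 381.5]), 0.83, array([ 433.54, -603.09,   40.  ])), (array([313.4, 231.6]), 0.59, array([539.28, -70.44,  40.  ]))]
pan [(array([298.3, 219.7]), 0.84, array([626.47, -78.28,   0.  ])), (array([219.9, 149.2]), 0.59, array([ 466.05, -525.4 ,    0.  ]))]
pan_grip [(array([204.1, 131.5]), 0.83, array([ 445.07, -610.09,   40.  ])), (array([307.9, 200.2]), 0.8, array([563.28, -75.45,  40.  ]))]
hanger_mid [(array([304.8, 210.4]), 0.52, array([604.12, -64.81,  34.  ]))]
hanger [(array([301.4, 219.8]), 0.56, array([624.52, -67.06,   4.  ]))]
33.8
```

View pics/f.png

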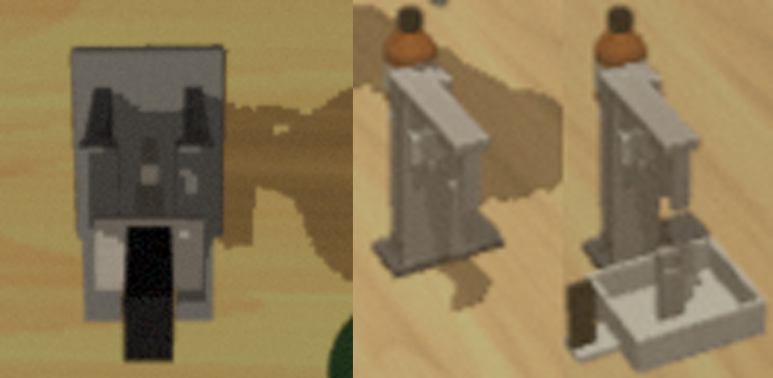

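Run:
```python
from h import *
print(ctrl.state()["ft_force"]);print(workorder.hand_in())
```

```text
[-0.31  0.15  0.11]
the job is handed in; nothing more can be done
None
```

I set the nearer pan under the hanger, pushed the collar with the fork until the hanger dropped in, hung the fork back on its rest and handed in at about 34 s. No verdict was returned.

- **Pan:** It was slid by its fin to about (617, -72) mm, which agrees with my stand origin of (616, -72). Single-camera network fixes on the pan scatter by up to about 20 mm around that.
- **Regrasp:** The first grip, in line with the fork, could not reach the lean because joint 3 came to its limit. I hung the fork back on the rest and gripped it again with the hand tilted 20 degrees. That allowed a 40 degree lean.
- **Push:** The collar was pushed until the wrist force reached about 6 N, and the pictures then showed the hanger in the pan. The bar sprang back out: the lug, collar and rod end look as they did at the start.
- **Fork:** It sits flat by its flange on the rails, upright, about 5 mm from the middle of the rest.
- **Robot:** The gripper is open and clear of everything, and the wrist force reads zero.

**Hanger:** It looks to be standing roughly upright on its foot in the pan rather than lying flat. That puts its mid point about 34 mm above the pan's underside, within the 45 mm limit. It looked the same in successive pictures.

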